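Refit the access panel of a stage controller

ROBOT

A 6-joint arm with a two-finger parallel gripper is mounted at the origin on the work surface. World frame = base frame: x ahead of the robot, y to its left, z up, the work surface at z = 0. Lengths are in mm, angles in rad, forces in N, time in s.
With the tool pointing down it reaches from about 275 to 1000 mm from the base axis. Payload 8.4 kg.
Tool frame: the origin (TCP) lies on the mounting face of the last link; the fingertips stand 173 mm ahead of it and the grasp point (between the pads) lies 155 mm ahead of it; z points along the fingers, y is the direction in which the jaws open and shut (so a half turn about z gives the same grasp; the last joint's range is limited). The gripper opens to 85 mm and grips with 20 to 120 N. Pads are 22 mm wide; open, the fingers measure 114 mm over their backs; the gripper's body (76 mm by 85 mm) begins 54 mm behind the grasp point. The pads swing forward as they close: fully open they stand 13 mm farther back than shut.
Start: joints at [1.115, 0.353, 1.633, -0, 1.155, -0.002], TCP at [273.99, 561.747, 404.681] pointing down, gripper open.
Joint ranges: [-2.63, 2.63], [-0.92, 2.1], [0.06, 2.66], [-1.3, 4.44], [0, 2.69], [-3.02, 3.02]. Speed limits (rad/s): [2.22, 2.22, 2.79, 3.14, 3.14, 3.14].

INTERFACE

Orientations are given as [roll, pitch, yaw] about the fixed x, y, z axes, in that order (R = Rz(yaw) Ry(pitch) Rx(roll)).
In Python, from rig import readout, imaging, ticket gives the robot as it stands.
- The arm moves only by the tool step_arm, never from a script. Its argument "deltas" is a list of rows, each an object with "translation": the shift along the tool's x, y, z in cm, a list of three; "rot": the turn, a rotation vector about the tool's x, y, z in rad, a list of three. In form: [{"translation": [x, y, z], "rot": [rx, ry, rz]}, ...]. A call has 1 to 8 rows; each row is the pose to reach, as a shift and turn from the pose commanded when the call began, along the tool's axes at that moment; what a row does not reach only later rows make up. A row lasts 1/8 s, in which the tool goes at most 62.5 mm and 10.7 degrees, less where a joint would pass 70% of its speed; a pose out of reach is approached as far as the arm can. A call with a gripper value outside its range is refused whole. "grip" is the closure in counts, from 0 (fully open) to 255 (shut), set as the call begins (left out, the last holds). The fingers move at their own pace and stop on an object; "squeeze" is the grip in N (left out, the last holds). Time passes only in rows, so rows that repeat a pose let the fingers close. It gives the time, the measured TCP pose, the force and the opening at its end, in the units of the state.
- readout.sense(): the state, without advancing time (a new reading comes with each control period).
- imaging.grab_frame(name): name is "scene" or "top" or "wrist"; returns a dict with "image" (420x560x3 uint8, red, green, blue), "camera_matrix" (3x3 intrinsics, pixels), "k1" (the pictures are not rectified: a ray, as slopes to the right and down, at radius r is drawn at 1 + k1 r^2 times it, then the intrinsics apply), "world_to_cam" (4x4, takes a point from world to camera coordinates). Camera axes: x right, y up, looking along -z (the intrinsics and any distortion apply to the point x, -y, -z); pixel columns grow to the right and rows downward; lengths in mm; the calibration is good to about 2 mm. A picture is of the moment at which its call begins. There is no depth.
- ticket.sign_off(): hands the job in, once; it reports no verdict.
The state is a dict: "clock": time; "qpos": joint angles; "qvel": joint speeds; "joint_efforts": joint torques, N m; "eef_pos": TCP position; "tcp_rot": TCP orientation; "contact_force": force on the tool from outside, world axes, zero at the start; "wrist_torque": the same for the moment, N m; "opening": opening from 0.0 (shut) to 1.0 (fully open).
Only numpy, scipy, OpenCV 4.12 (cv2) and the standard library are available. Lean on these libraries where they do the work, as an engineer would, in place of code of your own. Each camera call takes 0.05 s, during which the arm holds its last target.

TASK

The open stage controller needs its access panel back on: carry the panel over by its bail, set its tongue edge in the bay at a slant and push it under the rear lip, then lower the other edge and press it down flat until both sprung catches have clicked over it. Feel it home without forcing it; then let go, and leave the wafer carrier, the bottle and the chip box where they stand.

Things in the scene. Friction and masses are not known exactly. Their poses are not given: they have to be found in the camera images.
- controller: Red bench controller, fixed, 215 (x) x 230 (y) x 110 mm high, open bay in its top. Origin: on the bench under the middle of the bay; z up; +x to the dark raised front bezel (display, knobs; 110 high), -x to the plain rear. Bay: x from -76.5 (edge of the rear lip) to +75.3 (inner face of the bezel), y from -86.5 to +86.5. Case top beside and behind the bay: 96 above the bench.
- seat (a point): Middle of the plane the panel sits on, 88 mm above the bench over the controller's origin, same axes. Seat ledges: 9.5 wide along both y sides of the bay (|y| 77 to 86.5), 9 wide along the bezel; none at the lip. Seated, the panel's underside is at 88, its top at 96, its middle over this point within the play: 1.8 in all along x, 1.5 to either side along y.
- lip (a point): Middle of the edge of the rear lip (folded edge of the case's top sheet, 4 mm thick, 93 to 97 above the bench), half-way up it: controller frame (-76.5, 0, 95). The tongue goes under it. Case and lip are sheet metal: 25 N is plenty, over 70 N bends them. The space under the lip is free, 28 deep behind its edge and down to the bay floor at 14.
- panel_mid (a point): Centre of the board of the access panel: light grey stiff board 150 (x) x 170 (y) x 8 mm, this point half-way up it, about 0.3 kg in all, first lying flat on the bench, top up. z normal to the board, +x to the free edge (orange stripe on top), -x to the tongue. On top near the free edge stands a hinged bail handle (see bail_bar).
- bail_bar (a point): Middle of the bail's bar, to be gripped: round, black, 12 mm diameter, 76 long (y), on two steel legs at its ends, first leaning up to 15 degrees from upright. It is hinged to the board about an axis along y, 60 to +x of the board's middle and 14 over its underside, 40 from the bar, with slight friction (0.02 Nm): lifted by the bail, the board swings down and hangs tongue lowermost.
- panel_tongue (a point): Middle of the tip of the panel's bright tongue: 3 mm thick, level with the board's underside, standing 12 out of its -x edge, 146 wide. It is 87 to -x of the board's middle, 1.5 over the underside; axes as panel_mid. The board's shoulder above the tongue (3 to 8 up) stops at the edge of the lip when the tongue is fully in. Fits only with panel x along controller x.
- panel_edge (a point): Middle of the lower edge of the panel's free (+x) side: 75 mm to +x of the board's middle, on the underside. Axes as panel_mid. It goes down along the inner face of the bezel, past the catches.
- catch_a (a joint): Sprung brass catch in the bezel's inner face at controller y = +22 mm; metres of retraction: 0 = out, 0.008 = fully back. Spring 1.35 N when out, plus 0.45 N per mm. An edge pressed down on its sloping nose drives it back (about 5 N down per catch); it springs out over the board once that is flat. The let-go panel's free edge rests on both noses, about 5 degrees up, until pressed.
- catch_b (a joint): The same catch at controller y = -22 mm, same values.
- catch_a_nose (a point): Tip of the nose of catch_a, at the foot of its slope: 6 mm out of the bezel face when out, 12 above the seat. The nose is 20 wide (y); flat underside 9 above the seat (1 over the seated panel), upright tip from 9 to 12, then a slope back to the bezel face at 22 above the seat.
- catch_b_nose (a point): The same point of catch_b.
- carrier_mid (a point): Bystander: open milky-white carrier 120 x 112 x 91 mm high holding dark wafers on edge, loose. Its middle, half-way up.
- solvent_mid (a point): Bystander: white bottle with red cap, 64 mm diameter, 170 high, loose. Its middle, half-way up.
- chip_box_mid (a point): Bystander: small box, orange base and clear lid, 52 x 82 x 38 mm high, loose. Its middle, half-way up.
There are look-alikes about, which are no part of the job. Of the things like the part that bears panel_mid, leave any that is blue or purple; of the rest the larger one is meant.

How it is judged (in metres and radians):
On the way:
1. the tongue is under the rear lip, by 4 mm or more, with the panel still slanted (x of panel_tongue in the frame of controller below -0.0805 m and z of panel_tongue in the frame of controller between 0.07 and 0.093 m and y of panel_tongue in the frame of controller between -0.01 and 0.01 m and angle between panel_mid's own z axis and vertical above 0.05 rad), for 0.1 s.
At the end, for the whole second after the job is handed in: The panel lies flat in the bay (within 0.02 rad of level, free edge within 1.5 mm of its seat), its tongue at least 6.5 mm under the rear lip, both catches sprung out over it to within 1.5 mm, let go; wafer carrier, bottle and chip box within 30 mm of where they stood (x of panel_tongue in the frame of controller below -0.083 m and z of panel_tongue in the frame of controller between 0.07 and 0.093 m and y of panel_tongue in the frame of controller between -0.01 and 0.01 m and angle between panel_mid's own z axis and vertical below 0.02 rad and z of panel_edge in the frame of controller between 0.086 and 0.0895 m and value of joint each of catch_a, catch_b below 0.0015 m and distance of each of carrier_mid, solvent_mid, chip_box_mid from where it was at the start of the episode below 0.03 m); the robot touches nothing.
It fails at once if the panel is forced: it bears on the controller with more than 70 N (contact force between panel and controller above 70 N).
It fails at once if the wafer carrier is pushed more than 30 mm or tipped (distance of carrier_mid from where it was at the start of the episode above 0.03 m or angle between carrier_mid's own z axis and vertical above 0.5 rad).
It fails at once if the bottle is pushed more than 30 mm or tipped (distance of solvent_mid from where it was at the start of the episode above 0.03 m or angle between solvent_mid's own z axis and vertical above 0.5 rad).
It fails at once if the chip box is pushed more than 30 mm or tipped (distance of chip_box_mid from where it was at the start of the episode above 0.03 m or angle between chip_box_mid's own z axis and vertical above 0.5 rad).
It also fails if it takes over 64 s, if anything falls off the work surface, if the arm or the gripper's body presses on something with over 40 N, if the wrist force passes 120 N, or if a joint passes its speed limit or range.

## Working session

There is one attempt and no reset: what is moved stays moved. The work goes in short steps, Python scripts to look and compute and a tool call to move; the robot and the scene stay as the last step left them, time stands still between calls to the robot, and variables do not carry over. Pictures are saved under pics/ and viewed, and the job is handed in when it is done.

Besides the shell and the picture viewer there is one more tool, called after ">>>" as name(argument=value, ...), one argument or row to a line, values as JSON. step_arm: Moves the arm, as the interface text tells. Its arguments: {"type":"object","properties":{"deltas":{"type":"array","items":{"type":"object","properties":{"translation":{"type":"array","items":{"type":"number"}},"rot":{"type":"array","items":{"type":"number"}}}}},"grip":{"type":"number"},"squeeze":{"type":"number"}},"required":["deltas"]}

```bash
mkdir -p pics; ls
cat > h.py <<'E'
import numpy as np, cv2
from rig import readout, imaging, ticket
from scipy.spatial.transform import Rotation as R
def grab(n,fn):
    f=imaging.grab_frame(n); cv2.imwrite('pics/'+fn+'.png',f['image'][:,:,::-1])
    np.savez('pics/'+fn+'.npz',image=f['image'],K=f['camera_matrix'],k1=f['k1'],T=f['world_to_cam']); return f
def load(fn):
    z=np.load('pics/'+fn+'.npz'); return dict(image=z['image'],camera_matrix=z['K'],k1=float(z['k1']),world_to_cam=z['T'])
def ray(f,u,v):
    K=f['camera_matrix'];k=f['k1'];a=np.array([(u-K[0,2])/K[0,0],(v-K[1,2])/K[1,1]])
    s=a.copy()
    for _ in range(30): s=a/(1+k*(s@s))
    T=f['world_to_cam'];d=T[:3,:3].T@np.array([s[0],-s[1],-1.]);o=-T[:3,:3].T@T[:3,3]
    return o,d/np.linalg.norm(d)
def onz(f,u,v,z):
    o,d=ray(f,u,v);return o+d*(z-o[2])/d[2]
def proj(f,p):
    T=f['world_to_cam'];c=T[:3,:3]@np.asarray(p,float)+T[:3,3];s=np.array([c[0],-c[1]])/-c[2]
    s=s*(1+f['k1']*(s@s));K=f['camera_matrix'];return np.array([K[0,0]*s[0]+K[0,2],K[1,1]*s[1]+K[1,2]])
def tri(f1,p1,f2,p2):
    o1,d1=ray(f1,*p1);o2,d2=ray(f2,*p2);A=np.stack([d1,-d2],1);t=np.linalg.lstsq(A,o2-o1,rcond=None)[0]
    a=o1+t[0]*d1;b=o2+t[1]*d2;return (a+b)/2,np.linalg.norm(a-b)
E
python3 - <<'E'
from h import *
for n in('scene','top','wrist'):
    f=grab(n,n+'0');print(n,f['camera_matrix'].tolist(),f['k1'],(-f['world_to_cam'][:3,:3].T@f['world_to_cam'][:3,3]).round(), f['world_to_cam'][2,:3].round(2))
print(readout.sense())
E
```

```text
pics
scene [[392.1846473518226, 0.0, 285.44322346812135], [0.0, 392.1846473518226, 213.01057144803522], [0.0, 0.0, 1.0]] -0.03358020411004969 [1040.  378.  947.] [0.49 0.35 0.8 ]
top [[437.66000709854796, 0.0, 275.6601918546673], [0.0, 437.66000709854796, 209.27799028653786], [0.0, 0.0, 1.0]] 0.04960587861164221 [ 394.    6. 1514.] [-0.09  0.02  1.  ]
wrist [[373.2989961173229, 0.0, 284.0663028519433], [0.0, 373.2989961173229, 215.4369597348415], [0.0, 0.0, 1.0]] -0.06679054042913406 [212. 592. 372.] [-0.24  0.12  0.96]
{'clock': 0.15, 'qpos': array([ 1.11460739e+00,  3.53484668e-01,  1.63396488e+00, -8.38942263e-06,
        1.15514893e+00, -2.40656826e-03]), 'qvel': array([-0.00038579, -0.00015611, -0.00322041, -0.00035046, -0.00022341,
       -0.00038276]), 'joint_efforts': array([ 4.84141565e-04, -6.05631852e+01, -3.42344213e+01, -7.62015202e-05,
        5.95869496e-03,  4.57766203e-05]), 'eef_pos': array([273.90879316, 561.58949078, 404.13610072]), 'tcp_rot': array([-3.14058681e+00,  5.25108660e-06,  2.68781368e+00]), 'contact_force': array([-0.23585918,  0.33505134,  0.56570273]), 'wrist_torque': array([-0.03697913, -0.02104653,  0.0029937 ]), 'opening': 0.9986601768097932}
```

View pics/scene0.png

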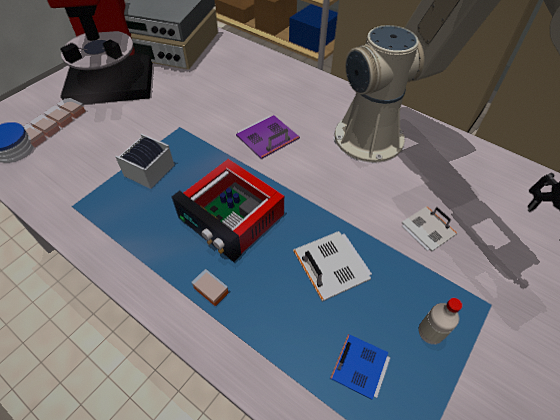

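View pics/top0.png

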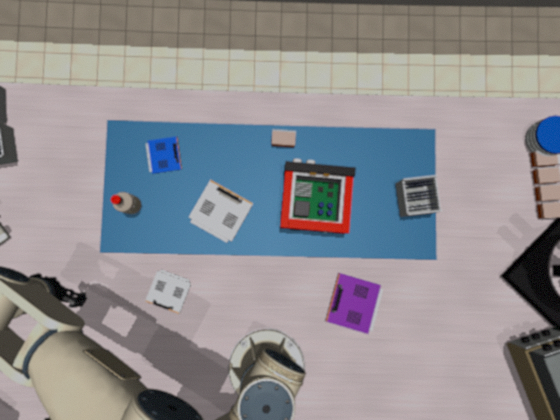

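View pics/wrist0.png

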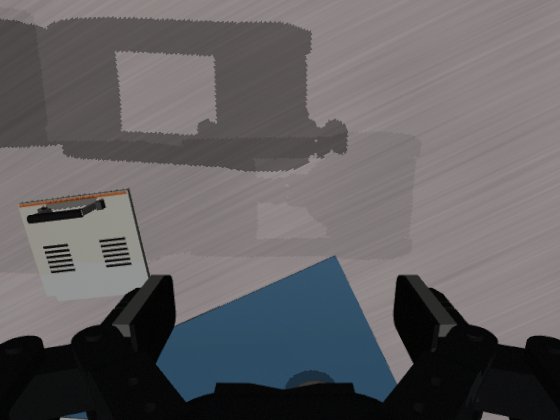

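The candidates in the top view are the large light panel (221,211), the small light panel (168,291), blue (163,155) and purple (353,302). The description picks the large light one. I'll check that in a close crop.

Run:
```python
from h import *
a=load('top0')['image'][150:250,180:370,::-1]; cv2.imwrite('pics/c1.png',cv2.resize(a,None,fx=4.2,fy=4.2,interpolation=cv2.INTER_CUBIC))
a=load('scene0')['image'][150:310,165:385,::-1]; cv2.imwrite('pics/c2.png',cv2.resize(a,None,fx=3.6,fy=3.6,interpolation=cv2.INTER_CUBIC))
```

```text
(no output)
```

View pics/c1.png

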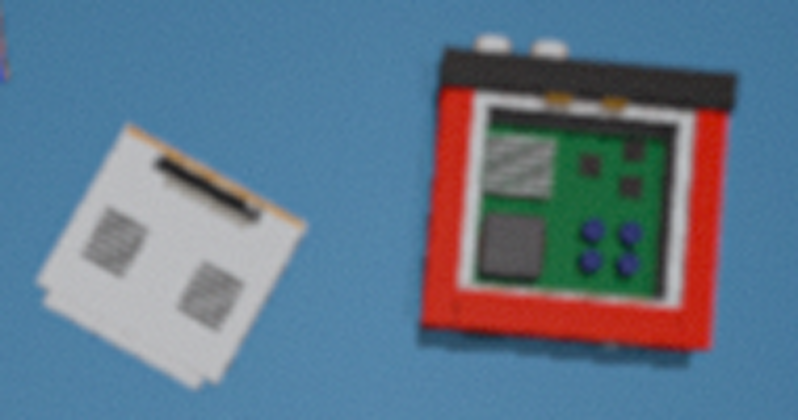

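View pics/c2.png

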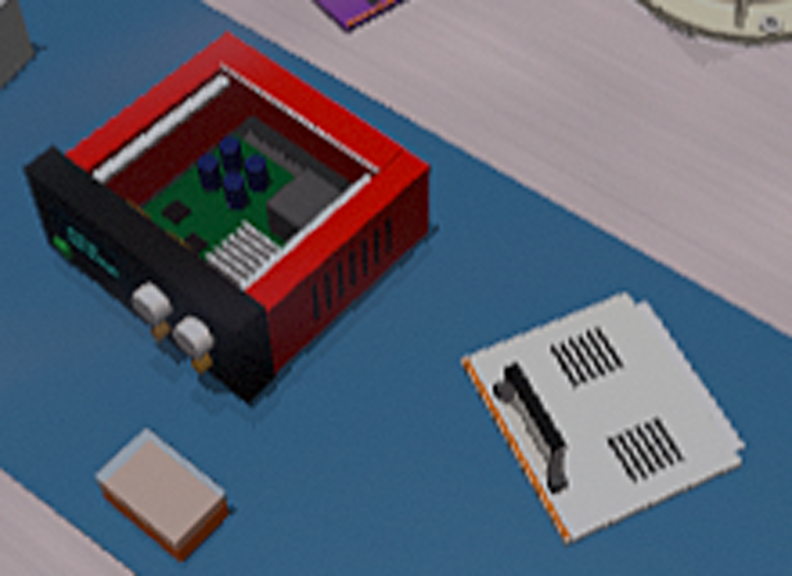

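The chosen panel shows in the c1 crop as a light board with an orange stripe edge (corners about (127,125) and (305,222)), a tongue at lower left, and the black bail bar from (160,163) to (255,215). The small light panel and the blue and purple ones are look-alikes. Next I'll take coarse poses.

Run:
```python
from h import *
f=load('top0'); g=load('scene0')
def c1(u,v): return ((u+.5)/4.2-.5+180,(v+.5)/4.2-.5+150)
def c2(u,v): return ((u+.5)/3.6-.5+165,(v+.5)/3.6-.5+150)
pan={'Fl':(127,125),'Fr':(305,222),'Rr':(217,383),'Rl':(38,283)}
P={k:onz(f,*c1(*p),8) for k,p in pan.items()}
for k,p in P.items(): print(k,p.round(1))
print('edges',[np.linalg.norm(P[a]-P[b]).round(1) for a,b in (('Fl','Fr'),('Fr','Rr'),('Rr','Rl'),('Rl','Fl'))])
for k,p in {'Fl':(462,358),'Fr':(568,541),'Rr':(742,462)}.items(): print('scene',k,onz(g,*c2(*p),8).round(1))
print('bar ends tri',tri(f,c1(160,163),g,c2(513,368)),tri(f,c1(255,215),g,c2(560,487)))
con={'bezFl':((444,47),110),'bezFr':((735,72),110),'bezRl':((439,88),110),'bezRr':((731,110),110),'rl':((422,328),96),'rr':((712,350),96),'bayRl':((460,288),95),'bayRr':((683,307),95)}
for k,(p,z) in con.items(): print(k,onz(f,*c1(*p),z).round(1))
```

```text
Fl [629.6 211.8   8. ]
Fr [552.8  63.1   8. ]
Rr [419.1 131.2   8. ]
Rl [497.4 279.5   8. ]
edges [np.float64(167.4), np.float64(150.0), np.float64(167.7), np.float64(148.5)]
scene Fl [548.4  62.2   8. ]
scene Fr [627.7 212.9   8. ]
scene Rr [496.7 282.4   8. ]
bar ends tri (array([591.03468056, 152.74846635, 135.5885817 ]), np.float64(37.04901821372796)) (array([557.15951964, 137.0543306 , -98.4819158 ]), np.float64(56.88256510371446))
bezFl [680.9 -44.7 110. ]
bezFr [ 666.8 -270.6  110. ]
bezRl [648.7 -41.5 110. ]
bezRr [ 637.  -267.7  110. ]
rl [463.4 -32.6  96. ]
rr [ 451.7 -256.9   96. ]
bayRl [495.1 -61.4  95. ]
bayRr [ 484.4 -234.4   95. ]
```

```bash
cat >> h.py <<'E'
def Rot(rpy): return R.from_euler('xyz',rpy)
def down(psi): return R.from_euler('xyz',[np.pi,0,psi])
def plan(target,Rt,cur=None):
    s=readout.sense() if cur is None else cur
    Rc=Rot(s['tcp_rot']);d=Rc.inv().apply(np.asarray(target)-s['eef_pos'])/10
    r=(Rc.inv()*Rt).as_rotvec()
    print('pos',s['eef_pos'].round(1),'rpy',s['tcp_rot'].round(4),'| delta cm',d.round(3),'rot',r.round(4))
E
python3 - <<'E'
from h import *
f=load('top0'); g=load('scene0')
def c1(u,v): return ((u+.5)/4.2-.5+180,(v+.5)/4.2-.5+150)
def c2(u,v): return ((u+.5)/3.6-.5+165,(v+.5)/3.6-.5+150)
print(tri(f,c1(160,163),g,c2(560,487)),tri(f,c1(255,215),g,c2(513,368)))
print(onz(f,*c1(160,163),54),onz(f,*c1(255,215),54))
plan([570,140,400],down(np.radians(62.9)))
E
```

```text
(array([597.6817779 , 184.32930549,  11.54513377]), np.float64(2.545463616745462)) (array([552.01825057, 105.64413768,  41.40873502]), np.float64(7.997120808629073))
[592.50736351 178.20255084  54.        ] [552.59919811 101.33189614  54.        ]
pos [273.9 561.6 404.1] rpy [-3.1406  0.      2.6878] | delta cm [-45.094 -24.912   0.439] rot [-8.00e-04  8.00e-04  1.59e+00]
```

>>> step_arm(
  deltas=[
    {"translation": [-5.6,-3.1,0],"rot": [0,0,0.18]},
    {"translation": [-11.2,-6.2,0],"rot": [0,0,0.36]},
    {"translation": [-16.8,-9.3,0],"rot": [0,0,0.54]},
    {"translation": [-22.4,-12.4,0],"rot": [0,0,0.72]},
    {"translation": [-28,-15.5,0],"rot": [0,0,0.9]},
    {"translation": [-33.7,-18.6,0.2],"rot": [0,0,1.08]},
    {"translation": [-39.4,-21.7,0.4],"rot": [0,0,1.26]},
    {"translation": [-45.1,-24.9,0.4],"rot": [0,0,1.44]},
  ],
  grip=0,
)

```text
clock: 1.15
eef_pos: [562.3, 150.9, 400.6]
tcp_rot: [-3.141, -0.0, 1.242]
contact_force: [-0.5, 1.0, -0.5]
opening: 0.997
```

Run:
```python
from h import *
plan([570,140,400],down(np.radians(62.9)))
```

```text
pos [562.3 150.9 400.6] rpy [-3.1414 -0.      1.2418] | delta cm [-0.78   1.076  0.058] rot [-0.0002  0.      0.144 ]
```

>>> step_arm(
  deltas=[
    {"translation": [0,0,0],"rot": [0,0,0.15]},
    {"translation": [0,0,0],"rot": [0,0,0.15]},
    {"translation": [0,0,0],"rot": [0,0,0.15]},
  ],
)

```text
clock: 1.52
eef_pos: [561.1, 153.2, 400.6]
tcp_rot: [-3.141, 0.0, 1.102]
contact_force: [-1.0, -0.2, -0.2]
opening: 1.004
```

Run:
```python
from h import *
plan([570,140,400],down(np.radians(62.9)))
f=grab('wrist','w1'); cv2.imwrite('pics/w1b.png',cv2.resize(f['image'][:,:,::-1],(800,600)))
```

```text
pos [561.1 153.2 400.6] rpy [-3.1412e+00  2.0000e-04  1.1017e+00] | delta cm [-0.777  1.387  0.06 ] rot [-0.0004  0.0002  0.0039]
```

View pics/w1b.png

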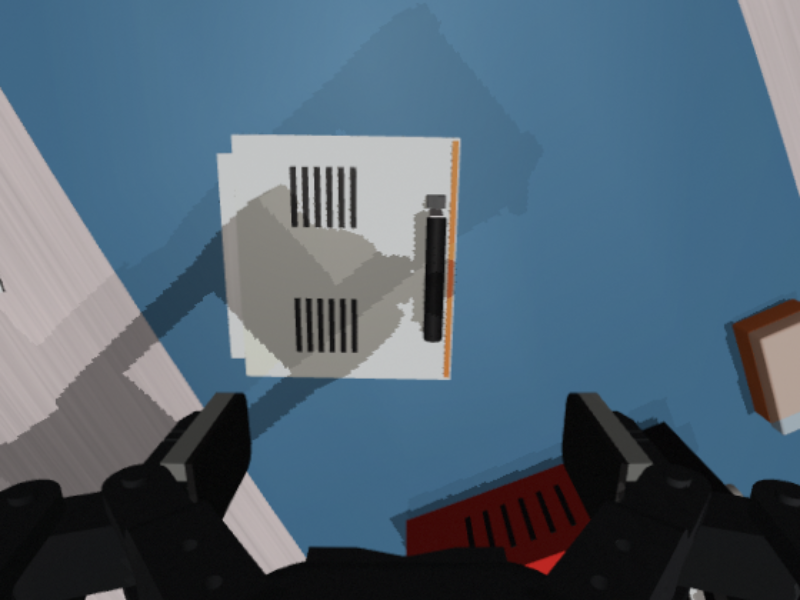

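The wrist view (800x600) shows the target panel at about (232-460, 135-379) with the orange stripe to the right, and the bar from (436,215) to (432,340). Next I'll refine these with edge fits.

```bash
cat >> h.py <<'E'
from scipy.ndimage import map_coordinates, gaussian_filter1d
def edge(f,p,q,ch=None,w=5,n=60,trim=.1,sign=0):
    """refine edge near segment p-q (native px) ; returns line (point,dir) in px"""
    im=f['image'].astype(float); im=im.sum(2) if ch is None else (im@np.asarray(ch,float))
    p=np.array(p,float);q=np.array(q,float);d=(q-p)/np.linalg.norm(q-p);nrm=np.array([-d[1],d[0]])
    ts=np.linspace(trim,1-trim,n);o=np.arange(-w,w+.01,.1);pts=[]
    for t in ts:
        c=p+(q-p)*t;xy=c[None]+o[:,None]*nrm
        g=np.gradient(gaussian_filter1d(map_coordinates(im,[xy[:,1],xy[:,0]],order=1,mode='nearest'),5))
        if sign: g=np.clip(g*sign,0,None)
        g=np.abs(g); i=g.argmax(); pts.append(np.r_[xy[i],g[i]])
    pts=np.array(pts);pp=pts[:,:2];k=pts[:,2]>.3*np.median(pts[:,2]);pp=pp[k]
    vx,vy,x0,y0=cv2.fitLine(pp.astype(np.float32),cv2.DIST_HUBER,0,.01,.01).ravel()
    r=np.abs((pp-[x0,y0])@[-vy,vx]); pp=pp[r<max(.5,2*np.median(r))]
    vx,vy,x0,y0=cv2.fitLine(pp.astype(np.float32),cv2.DIST_HUBER,0,.01,.01).ravel()
    r=np.abs((pp-[x0,y0])@[-vy,vx])
    return np.array([x0,y0]),np.array([vx,vy]),r.mean()
def isect(a,b):
    t=np.linalg.solve(np.stack([a[1],-b[1]],1),b[0]-a[0]);return a[0]+t[0]*a[1]
E
cat > pan.py <<'E'
from h import *
def panel(fn,C,ch=(1,0,-.6),z=8,w=4):
    f=load(fn);C=[np.array(c)/(800/560) for c in C] # order Rl,Fl,Fr,Rr (y+ rear, y+ front, y- front, y- rear)
    E=[edge(f,C[i],C[(i+1)%4],ch,w) for i in range(4)]
    print('res',[round(e[2],2) for e in E])
    P=[onz(f,*isect(E[i-1],E[i]),z) for i in range(4)]
    for p in P: print(p.round(1))
    print('sides',[np.linalg.norm(P[i]-P[(i+1)%4]).round(1) for i in range(4)])
    m=np.mean(P,0);x=(P[1]+P[2]-P[0]-P[3]);y=P[0]+P[1]-P[2]-P[3]
    print('mid',m.round(1),'yaw',np.degrees(np.arctan2(x[1],x[0])).round(2),np.degrees(np.arctan2(-y[0],y[1])).round(2))
    return m,np.arctan2(x[1],x[0])
if __name__=='__main__':
    m,a=panel('w1',[(232,135),(460,138),(450,379),(247,377)])
    f=load('w1')
    for z in (52,54): 
        b=[onz(f,u/1.42857,v/1.42857,z) for u,v in ((436,216),(432.5,340))]
        mid=(b[0]+b[1])/2;c,s=np.cos(a),np.sin(a);d=mid-m
        print(z,'bar',mid.round(1),np.linalg.norm(b[0]-b[1]).round(1),'in panel frame',(c*d[0]+s*d[1]).round(1),(-s*d[0]+c*d[1]).round(1))
E
python3 pan.py
```

```text
res [np.float64(0.1), np.float64(0.12), np.float64(0.11), np.float64(0.19)]
[497.2 281.3   8. ]
[629.3 211.1   8. ]
[550.1  60.9   8. ]
[417.5 130.8   8. ]
sides [np.float64(149.5), np.float64(169.8), np.float64(149.9), np.float64(170.3)]
mid [523.5 171.    8. ] yaw -27.89 -27.85
52 bar [575.4 143.   52. ] 77.3 in panel frame 58.9 -0.6
54 bar [575.5 143.4  54. ] 76.8 in panel frame 58.8 -0.1
```

Run:
```python
from h import *
plan([615,-150,490],down(np.radians(86.8)))
```

```text
pos [561.1 153.4 400.7] rpy [-3.1414e+00  1.0000e-04  1.1016e+00] | delta cm [-24.625  18.524  -8.931] rot [-2.000e-04  0.000e+00 -4.133e-01]
```

>>> step_arm(
  deltas=[
    {"translation": [-4.1,3.1,-1.5],"rot": [0,0,-0.07]},
    {"translation": [-8.2,6.2,-3],"rot": [0,0,-0.14]},
    {"translation": [-12.3,9.3,-4.5],"rot": [0,0,-0.21]},
    {"translation": [-16.4,12.4,-6],"rot": [0,0,-0.28]},
    {"translation": [-20.5,15.5,-7.5],"rot": [0,0,-0.35]},
    {"translation": [-24.6,18.5,-8.9],"rot": [0,0,-0.413]},
    {"translation": [-24.6,18.5,-8.9],"rot": [0,0,-0.413]},
    {"translation": [-24.6,18.5,-8.9],"rot": [0,0,-0.413]},
  ],
)

```text
clock: 2.58
eef_pos: [614.0, -149.6, 489.4]
tcp_rot: [-3.141, -0.001, 1.512]
contact_force: [-0.7, 0.4, -0.0]
opening: 1.002
```

Run:
```python
from h import *
f=grab('wrist','w2'); cv2.imwrite('pics/w2b.png',cv2.resize(f['image'][:,:,::-1],(800,600)))
print(readout.sense()['eef_pos'],readout.sense()['tcp_rot'])
```

```text
[ 613.92562919 -149.17527808  489.25118312] [-3.14062277e+00 -5.54649685e-04  1.51239301e+00]
```

View pics/w2b.png

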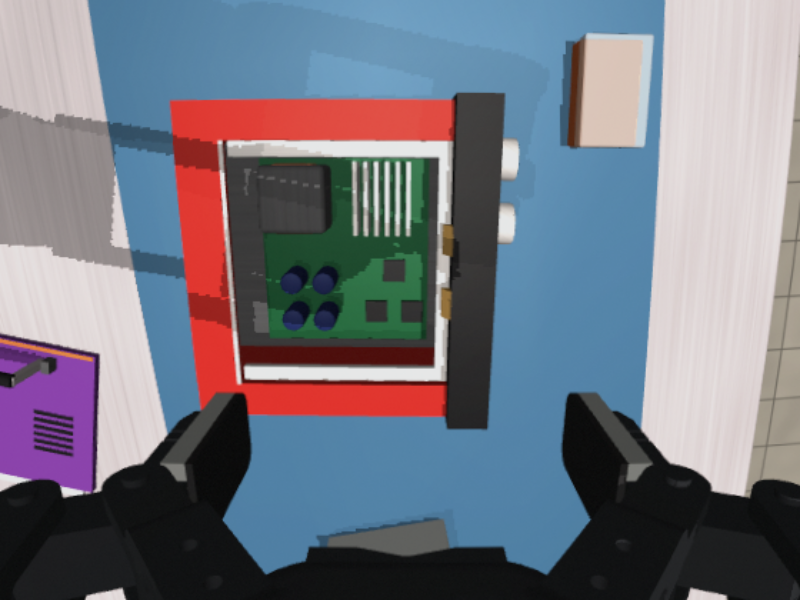

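In w2b the controller's case top runs (172,101)–(453,98) and (202,413)–(446,416), the lip edge is at about x=218-241, and the catches are at (448,240) and (446,303). Next comes the edge fitting.

```bash
cat > con.py <<'E'
from h import *
def L(f,p,q,z,ch,w=3,**k):
    s=560/800;e=edge(f,np.array(p)*s,np.array(q)*s,ch,w,**k)
    a=onz(f,*(e[0]-e[1]*30),z);b=onz(f,*(e[0]+e[1]*30),z);return a,b,e[2]
def line_at(a,b,x=None,y=None):
    t=(x-a[0])/(b[0]-a[0]) if x is not None else (y-a[1])/(b[1]-a[1]);return a+t*(b-a)
def ang(a,b,ref):
    d=b-a;t=np.degrees(np.arctan2(d[1],d[0]))-ref;return (t+90)%180-90
if __name__=='__main__':
    f=load('w2')
    red=(1,-.5,-.5)
    S={'top out y+':((180,101),(445,98),96,red),'bot out y-':((210,413.5),(440,416),96,red),
     'bay y+':((235,141),(440,141),96,(0,1,1)),'bay y-':((250,382),(438,382),96,(0,1,1)),
     'rear out':((173,110),(201,405),96,red),'lip':((219,150),(239,375),97,(0,1,1)),
     'bez in':((455,100),(447,420),110,(1,1,1)),'bez out':((504,100),(488,425),110,(1,1,1))}
    o={}
    for k,(p,q,z,ch) in S.items():
        a,b,r=L(f,p,q,z,ch);ysd=' y' in k;o[k]=(a,b)
        print(k,'r',round(r,2),'yaw',ang(a,b,0 if ysd else 90).round(2),(line_at(a,b,x=566) if ysd else line_at(a,b,y=-152)).round(1))
E
python3 con.py
```

```text
top out y+ r 0.16 yaw -3.9 [566. -40.  96.]
bot out y- r 0.09 yaw -3.83 [ 566.  -263.8   96. ]
bay y+ r 0.15 yaw -3.87 [566.  -65.7  96. ]
bay y- r 0.15 yaw -3.6 [ 566.  -234.7   96. ]
rear out r 0.07 yaw -3.96 [ 458.9 -152.    96. ]
lip r 0.12 yaw -3.65 [ 492.4 -152.    97. ]
bez in r 0.13 yaw -3.73 [ 642.5 -152.   110. ]
bez out r 0.12 yaw -3.81 [ 673.6 -152.   110. ]
```

Run:
```python
from h import *
a=load('w2')['image'][60:305,110:370,::-1]; cv2.imwrite('pics/c3.png',cv2.resize(a,None,fx=2.45,fy=2.45,interpolation=cv2.INTER_NEAREST))
a=load('w2')['image'][85:125,140:200,::-1]; b=load('w2')['image'][245:305,140:200,::-1]; c=load('w2')['image'][60:120,290:360,::-1]
cv2.imwrite('pics/c4.png',np.hstack([cv2.resize(x,(264,400),interpolation=cv2.INTER_NEAREST) for x in (a,b,c)]))
```

```text
(no output)
```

View pics/c3.png

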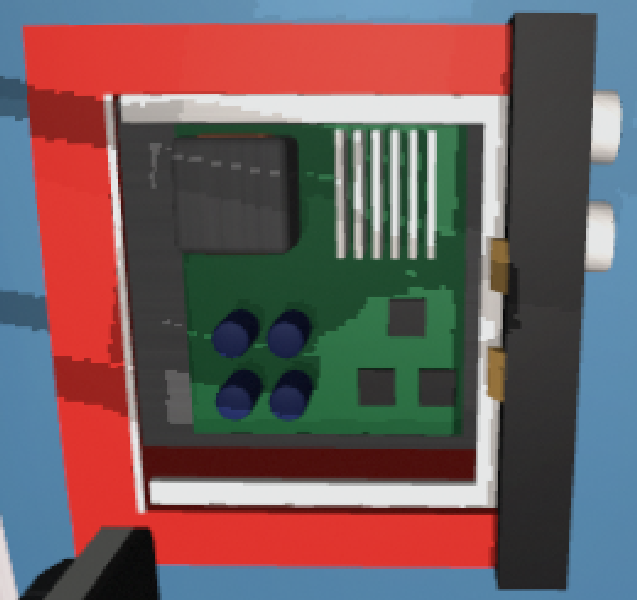

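View pics/c4.png

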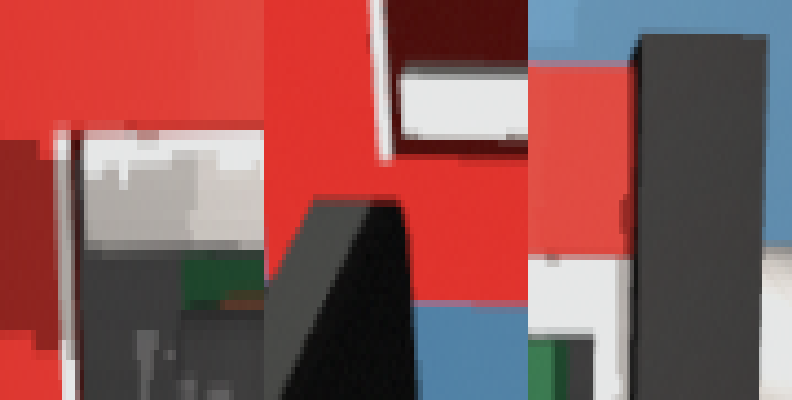

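```bash
cat > con2.py <<'E'
from con import *
import sys
f=load('w2')
def c3(u,v): return np.array([(u+.5)/2.45-.5+110,(v+.5)/2.45-.5+60])/560*800
red=(1,-.5,-.5)
S={'bay y+':(c3(130,95),c3(490,97),96,(1,-1,-1),2.5),'bay y-':(c3(150,511),c3(490,513),96,(1,0,0),2.5),
'bez y+':(c3(518,13),c3(594,14),110,(0,0,1),3),'bez y-':(c3(502,588),c3(563,589),110,(0,0,1),3)}
for k,(p,q,z,ch,w) in S.items():
    a,b,r=L(f,p,q,z,ch,w);x=655 if 'bez' in k else 566
    print(k,round(r,2),ang(a,b,0).round(2),line_at(a,b,x=x).round(1))
for k,v in {'a tip up':(491,264),'b tip':(489,374),'a ymid bez':(500,265),'b ymid':(497,374)}.items(): print(k,onz(f,*(c3(*v)*.7),100).round(1))
E
python3 con2.py; python3 -c "
from h import *
f=load('w2');T=f['world_to_cam'];print((-T[:3,:3].T@T[:3,3]).round(1),T[2,:3].round(3))
f=load('w1');T=f['world_to_cam'];print((-T[:3,:3].T@T[:3,3]).round(1),T[2,:3].round(3))"
```

```text
bay y+ 0.07 -3.77 [566.  -65.5  96. ]
bay y- 0.08 -3.87 [ 566.  -238.2   96. ]
bez y+ 0.03 -3.1 [655. -43. 110.]
bez y- 0.03 -3.24 [ 655. -272.  110.]
a tip up [ 639.9 -134.8  100. ]
b tip [ 637.3 -179.5  100. ]
a ymid bez [ 643.4 -135.4  100. ]
b ymid [ 640.5 -179.7  100. ]
[618.7 -80.1 457.4] [0.018 0.272 0.962]
[593.1 215.3 368.6] [0.125 0.244 0.962]
```

Run:
```python
from h import *
plan([576.4,143,300],down(np.radians(62.13)))
```

```text
pos [ 613.9 -149.2  489.3] rpy [-3.1406e+00 -6.0000e-04  1.5124e+00] | delta cm [28.938 -5.433 18.946] rot [-1.10e-03 -3.00e-04  4.28e-01]
```

>>> step_arm(
  deltas=[
    {"translation": [4.8,-0.9,3.1],"rot": [0,0,0.08]},
    {"translation": [9.6,-1.8,6.2],"rot": [0,0,0.16]},
    {"translation": [14.4,-2.7,9.4],"rot": [0,0,0.24]},
    {"translation": [19.2,-3.6,12.6],"rot": [0,0,0.32]},
    {"translation": [24,-4.5,15.8],"rot": [0,0,0.4]},
    {"translation": [28.94,-5.43,18.95],"rot": [-0.001,0,0.428]},
    {"translation": [28.94,-5.43,18.95],"rot": [-0.001,0,0.428]},
    {"translation": [28.94,-5.43,18.95],"rot": [-0.001,0,0.428]},
  ],
)

```text
clock: 3.62
eef_pos: [576.8, 142.7, 300.3]
tcp_rot: [3.141, 0.0, 1.086]
contact_force: [-0.1, -0.4, 0.0]
opening: 0.998
```

Run:
```python
from h import *
f=grab('wrist','w3'); cv2.imwrite('pics/w3b.png',cv2.resize(f['image'][:,:,::-1],(800,600)))
plan([576.4,143,209],down(np.radians(62.13)))
```

```text
pos [577.2 142.  300.8] rpy [ 3.1400e+00 -5.0000e-04  1.0843e+00] | delta cm [ 0.049 -0.13   9.177] rot [ 0.0016 -0.0005 -0.0001]
```

View pics/w3b.png

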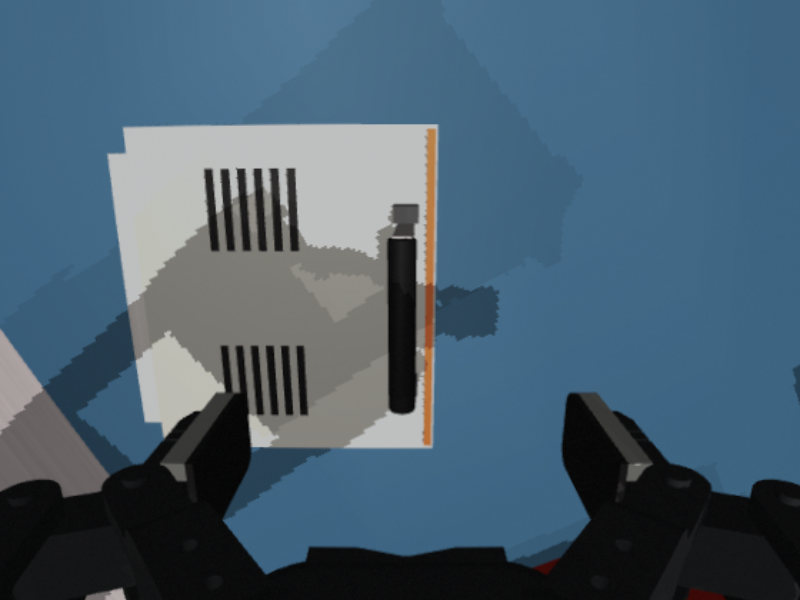

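Run:
```python
from pan import *
m,a=panel('w3',[(124,127),(437,125),(432,447),(163,446)],w=3)
f=load('w3');s=.7
for z in (54,):
    l=edge(f,(389.5*s,242*s),(389.5*s,405*s),None,3);r=edge(f,(416.5*s,242*s),(415.5*s,405*s),None,3)
    c=[]
    for v in (238*s,413*s):
        u=[(e[0]+e[1]*(v-e[0][1])/e[1][1])[0] for e in(l,r)];c.append(onz(f,np.mean(u),v,z)); print('w',np.linalg.norm(onz(f,u[0],v,z)-onz(f,u[1],v,z)))
    mid=(c[0]+c[1])/2;d=mid-m;co,si=np.cos(a),np.sin(a);print('bar',mid,np.linalg.norm(c[0]-c[1]),'panelframe',co*d[0]+si*d[1],-si*d[0]+co*d[1])
print((m+60*np.array([co,si,0])).round(1))
for i in range(3): print(readout.sense()['eef_pos'])
```

```text
res [np.float64(0.18), np.float64(0.19), np.float64(0.07), np.float64(0.14)]
[496.8 281.5   8. ]
[629.8 211.1   8. ]
[550.2  60.8   8. ]
[417.9 130.7   8. ]
sides [np.float64(150.4), np.float64(170.1), np.float64(149.6), np.float64(170.2)]
mid [523.7 171.    8. ] yaw -27.87 -27.78
w 11.325048113656003
w 11.961250946387729
bar [575.12710912 142.59839517  54.        ] 77.82182871178372 panelframe 58.78810282188377 -1.0932639740271881
[576.7 143.    8. ]
[577.16885326 141.98622778 300.77498086]
[577.16885326 141.98622778 300.77498086]
[577.16885326 141.98622778 300.77498086]
```

>>> step_arm(
  deltas=[
    {"translation": [0.02,-0.07,3],"rot": [0.001,0,0]},
    {"translation": [0.02,-0.07,6],"rot": [0.001,0,0]},
    {"translation": [0.02,-0.07,9.2],"rot": [0.001,0,0]},
    {"translation": [0.02,-0.07,9.2],"rot": [0.001,0,0]},
    {"translation": [0.02,-0.07,9.2],"rot": [0.001,0,0]},
  ],
)

```text
clock: 4.3
eef_pos: [577.6, 141.7, 209.7]
tcp_rot: [3.14, -0.001, 1.082]
contact_force: [0.3, 0.3, -0.1]
opening: 1.001
```

Run:
```python
from h import *
f=grab('wrist','w4'); cv2.imwrite('pics/w4b.png',f['image'][:,:,::-1])
plan([576,143.1,209],down(np.radians(62.16)))
```

```text
pos [577.7 141.9 210. ] rpy [ 3.1397e+00 -1.8000e-03  1.0823e+00] | delta cm [ 0.031 -0.207  0.099] rot [ 0.0019 -0.0018 -0.0026]
```

View pics/w4b.png

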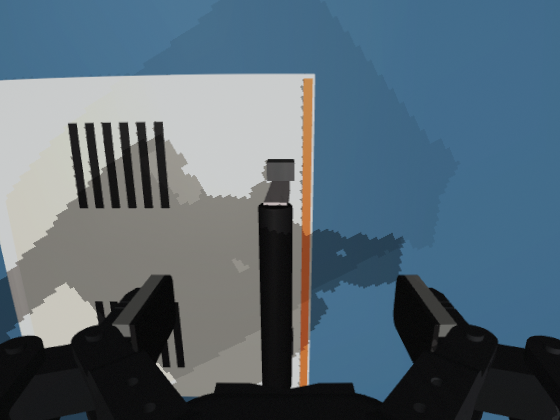

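>>> step_arm(
  deltas=[
    {"translation": [0.03,-0.2,0.1],"rot": [0.002,-0.002,-0.0026]},
    {"translation": [0.03,-0.2,0.1],"rot": [0.002,-0.002,-0.0026]},
    {"translation": [0.03,-0.2,0.1],"rot": [0.002,-0.002,-0.0026]},
  ],
)

```text
clock: 4.72
eef_pos: [575.3, 143.4, 207.6]
tcp_rot: [-3.14, 0.001, 1.086]
contact_force: [-0.2, -0.2, 0.5]
opening: 0.997
```

>>> step_arm(
  deltas=[
    {"translation": [0,0,0],"rot": [0,0,0]},
    {"translation": [0,0,0],"rot": [0,0,0]},
    {"translation": [0,0,0],"rot": [0,0,0]},
    {"translation": [0,0,0],"rot": [0,0,0]},
    {"translation": [0,0,0],"rot": [0,0,0]},
    {"translation": [0,0,0],"rot": [0,0,0]},
    {"translation": [0,0,0],"rot": [0,0,0]},
    {"translation": [0,0,0],"rot": [0,0,0]},
  ],
  grip=255,
  squeeze=50,
)

```text
clock: 5.72
eef_pos: [575.2, 143.3, 207.3]
tcp_rot: [-3.14, 0.002, 1.085]
contact_force: [-0.4, -1.0, 1.8]
opening: 0.12
```

Run:
```python
from h import *
f=grab('wrist','w5'); cv2.imwrite('pics/w5b.png',f['image'][:,:,::-1])
s=readout.sense();print(s)
```

```text
{'clock': 5.775, 'qpos': array([2.41630271e-01, 5.52711149e-01, 1.83671151e+00, 1.34763315e-05,
       7.54859503e-01, 7.27013776e-01]), 'qvel': array([-0.00017466, -0.00061002, -0.00192049, -0.00046177, -0.00034445,
       -0.00188904]), 'joint_efforts': array([ 1.83419455e-01, -6.22339153e+01, -2.33534503e+01,  3.56236508e-02,
       -2.13631801e-01, -2.05118407e-02]), 'eef_pos': array([575.21563354, 143.30567684, 207.30250102]), 'tcp_rot': array([-3.13957703e+00,  1.78067549e-03,  1.08540479e+00]), 'contact_force': array([-0.54383693, -0.08529253,  2.81870605]), 'wrist_torque': array([-0.06529853,  0.13674627,  0.02866615]), 'opening': 0.1216211945100723}
```

View pics/w5b.png

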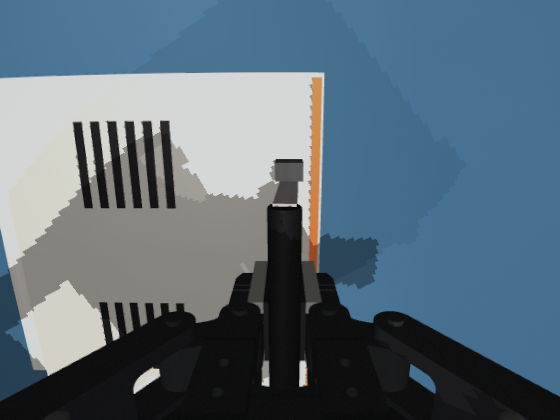

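>>> step_arm(
  deltas=[
    {"translation": [0,0,-1],"rot": [0,0,0]},
    {"translation": [0,-0.1,-2],"rot": [0,0,0]},
    {"translation": [0,-0.3,-3],"rot": [0,0,0]},
    {"translation": [0,-0.6,-4.2],"rot": [0,0,0]},
    {"translation": [0,-1.1,-5.4],"rot": [0,0,0]},
    {"translation": [0,-1.7,-6.6],"rot": [0,0,0]},
    {"translation": [0,-2.4,-7.8],"rot": [0,0,0]},
    {"translation": [0,-3.2,-9],"rot": [0,0,0]},
  ],
)

```text
clock: 6.78
eef_pos: [546.6, 158.5, 298.2]
tcp_rot: [-3.14, 0.002, 1.085]
contact_force: [-1.5, 0.2, -2.3]
opening: 0.12
```

>>> step_arm(
  deltas=[
    {"translation": [0,-1.2,-1.2],"rot": [0,0,0]},
    {"translation": [0,-2.4,-2.4],"rot": [0,0,0]},
    {"translation": [0,-3.7,-3.6],"rot": [0,0,0]},
    {"translation": [0,-5,-4.7],"rot": [0,0,0]},
    {"translation": [0,-6.3,-5.7],"rot": [0,0,0]},
    {"translation": [0,-7.6,-6.6],"rot": [0,0,0]},
    {"translation": [0,-8.8,-7.4],"rot": [0,0,0]},
    {"translation": [0,-9.6,-8.2],"rot": [0,0,0]},
  ],
)

```text
clock: 7.78
eef_pos: [461.7, 203.5, 380.0]
tcp_rot: [-3.139, 0.002, 1.086]
contact_force: [-0.8, 0.1, -3.2]
opening: 0.119
```

Run:
```python
from h import *
f=grab('wrist','w6'); g=grab('scene','s6');cv2.imwrite('pics/w6b.png',np.hstack([f['image'][::,:,::-1],g['image'][:,:,::-1]])[:,::1])
a=cv2.resize(np.hstack([f['image'][::,:,::-1],g['image'][150:360,200:480,::-1].repeat(2,0).repeat(2,1)]),(800,300));cv2.imwrite('pics/w6b.png',a)
s=readout.sense();print(s['eef_pos'],s['contact_force'],s['opening'],s['wrist_torque'])
```

```text
[462.03120858 203.56333117 380.45939105] [ 0.09474267  1.12932325 -3.12230823] 0.11722652695159316 [ 0.02766525 -0.01193551 -0.002857  ]
```

View pics/w6b.png

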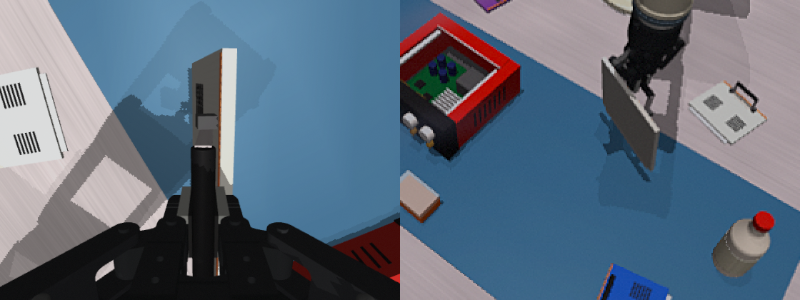

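Run:
```python
from h import *
plan([511.9,-148.6,470],down(np.radians(86.2)))
```

```text
pos [462.  203.6 380.5] rpy [-3.1403e+00  8.0000e-04  1.0860e+00] | delta cm [-28.842  20.811  -8.959] rot [-0.0015  0.0005 -0.4185]
```

>>> step_arm(
  deltas=[
    {"translation": [0,0,-2],"rot": [0,0,0]},
    {"translation": [-0.5,0.4,-5],"rot": [0,0,0]},
    {"translation": [-1.8,1.3,-8],"rot": [0,0,0]},
    {"translation": [-3.8,2.7,-9],"rot": [0,0,0]},
    {"translation": [-6.4,4.6,-9],"rot": [0,0,0]},
    {"translation": [-9.2,6.6,-9],"rot": [0,0,0]},
    {"translation": [-12,8.6,-9],"rot": [0,0,0]},
    {"translation": [-14.8,10.6,-9],"rot": [0,0,0]},
  ],
)

```text
clock: 8.88
eef_pos: [487.6, 21.5, 469.3]
tcp_rot: [-3.14, 0.002, 1.085]
contact_force: [-0.1, 1.1, -3.4]
opening: 0.117
```

>>> step_arm(
  deltas=[
    {"translation": [-2.8,2,0],"rot": [0,0,-0.05]},
    {"translation": [-5.5,4,0],"rot": [0,0,-0.11]},
    {"translation": [-8,5.8,0],"rot": [0,0,-0.17]},
    {"translation": [-10.2,7.4,0],"rot": [0,0,-0.23]},
    {"translation": [-12,8.7,0],"rot": [0,0,-0.29]},
    {"translation": [-13.2,9.6,0],"rot": [0,0,-0.35]},
    {"translation": [-13.8,10.1,0],"rot": [0,0,-0.39]},
    {"translation": [-14.04,10.21,0],"rot": [-0.0015,0,-0.4185]},
  ],
)

```text
clock: 9.88
eef_pos: [512.3, -149.7, 469.2]
tcp_rot: [-3.14, 0.001, 1.504]
contact_force: [0.1, 0.7, -2.6]
opening: 0.118
```

>>> step_arm(
  deltas=[
    {"translation": [0,0,0],"rot": [0,0,0]},
    {"translation": [0,0,0],"rot": [0,0,0]},
    {"translation": [0,0,0],"rot": [0,0,0]},
    {"translation": [0,0,0],"rot": [0,0,0]},
    {"translation": [0,0,0],"rot": [0,0,0]},
    {"translation": [0,0,0],"rot": [0,0,0]},
  ],
)

```text
clock: 10.62
eef_pos: [512.2, -149.0, 469.6]
tcp_rot: [-3.141, 0.001, 1.504]
contact_force: [0.2, -0.2, -3.7]
opening: 0.118
```

Run:
```python
from h import *
f=grab('wrist','w7'); g=grab('scene','s7')
cv2.imwrite('pics/w7b.png',cv2.resize(f['image'][:,:,::-1],(800,600)))
cv2.imwrite('pics/s7b.png',g['image'][60:280,120:420,::-1].repeat(2,0).repeat(2,1))
plan([511.9,-148.6,470],down(np.radians(86.2)))
s=readout.sense();print(s['clock'],s['contact_force'],s['opening'],s['wrist_torque'])
```

```text
pos [ 512.2 -149.   469.6] rpy [-3.1405e+00  1.1000e-03  1.5039e+00] | delta cm [ 0.037 -0.032 -0.039] rot [-0.0011  0.0011 -0.0006]
10.725 [ 0.32945395  0.07754349 -2.35049195] 0.1159232124168421 [-0.01983739  0.03508535  0.01588041]
```

View pics/w7b.png

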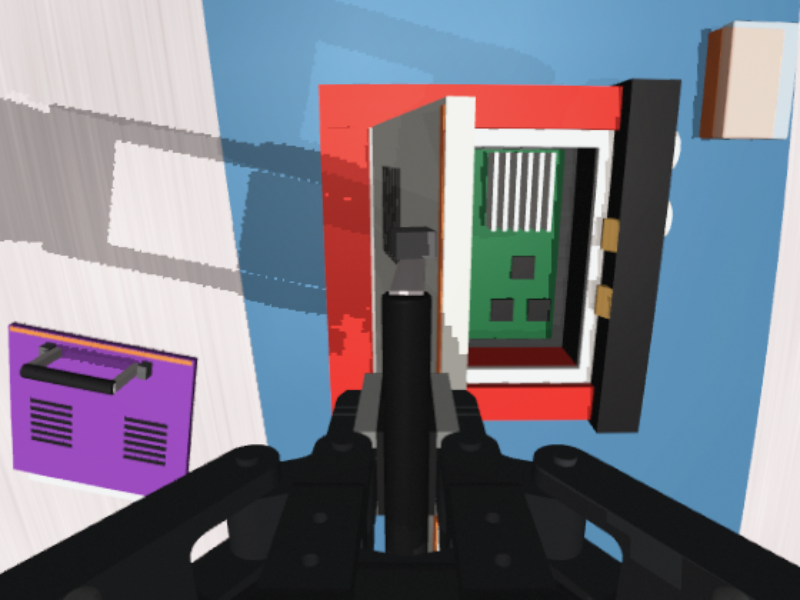

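View pics/s7b.png

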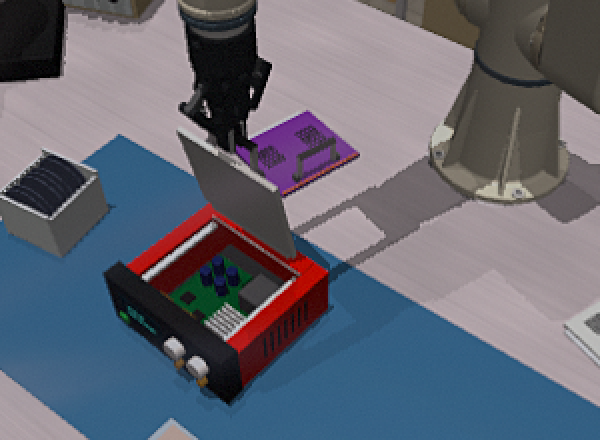

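Run:
```python
from h import *
a=load('w7')['image'][55:105,215:345,::-1]; cv2.imwrite('pics/c7.png',cv2.resize(a,None,fx=6,fy=6,interpolation=cv2.INTER_CUBIC))
f=load('w7');O=np.array([568.8,-152,0]);c,s=np.cos(np.radians(-3.8)),np.sin(np.radians(-3.8))
def C(p): d=p-O;return np.array([c*d[0]+s*d[1],-s*d[0]+c*d[1],p[2]]).round(1)
for (u,v),z in (((444,99),290),((474,96),288),((370,127),142),((370,127),150)): print(u,v,z,C(onz(f,u*.7,v*.7,z)))
# recheck bay y+ and y- lines, catches in this view
from con import *
for k,p,q,z,ch,w in (('bay y+',(480,130),(600,131),96,(1,-1,-1),3),('bay y-',(475,384),(585,383),96,(1,0,0),3),('out y+',(330,86),(440,86),96,(1,-.5,-.5),3)):
    A,B,r=L(f,p,q,z,ch,w); print(k,r.round(2),ang(A,B,0).round(2),C(A),C(B))
```

```text
444 99 290 [-46.4  83.5 290. ]
474 96 288 [-38.3  84.5 288. ]
370 127 142 [-75.7  84.  142. ]
370 127 150 [-75.2  83.6 150. ]
bay y+ 0.12 -3.4 [-1.6 86.1 96. ] [51.5 86.5 96. ]
bay y- 0.09 -3.89 [ -8.  -82.5  96. ] [ 52.  -82.5  96. ]
out y+ 0.02 -3.96 [-99.  111.7  96. ] [-47.4 111.6  96. ]
```

View pics/c7.png

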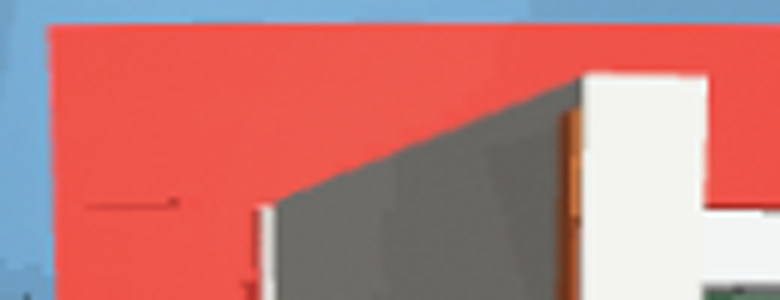

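Run:
```python
from h import *
f=load('w7');O=np.array([568.8,-152,0]);c,s=np.cos(np.radians(-3.8)),np.sin(np.radians(-3.8))
def C(p): d=p-O;return np.array([c*d[0]+s*d[1],-s*d[0]+c*d[1],p[2]]).round(1)
W=lambda X,Y,Z:O+np.array([c*X-s*Y,s*X+c*Y,Z])
n=lambda u,v:((u+.5)/6-.5+215,(v+.5)/6-.5+55)
print('lip corner pred crop',(proj(f,W(-76.5,86.5,97))-[215,55])*6)
H=(-57,276)
for th in (76,80.5,85):
    t=np.radians(th);px=np.array([np.cos(t),np.sin(t)]);pz=np.array([-np.sin(t),np.cos(t)])
    for a,b in((15,-6),(15,-14),(-135,-6)):
        q=np.array(H)+a*px+b*pz; print(th,(a,b),q.round(1),'crop',((proj(f,W(q[0],85,q[1]))-[215,55])*6).round(1))
for p,z in((n(582,76),290),(n(706,76),288),(n(276,203),142)): print(C(onz(f,*p,z)))
```

```text
lip corner pred crop [279.16352783 202.28180207]
76 (15, -6) [-47.5 289.1] crop [555.9  62.2]
76 (15, -14) [-39.8 287.2] crop [676.6  66.3]
76 (-135, -6) [-83.8 143.6] crop [198.2 195. ]
80.5 (15, -6) [-48.6 289.8] crop [539.5  60.9]
80.5 (15, -14) [-40.7 288.5] crop [664.1  63.9]
80.5 (-135, -6) [-73.4 141.9] crop [282.5 195.5]
85 (15, -6) [-49.7 290.4] crop [522.1  59.7]
85 (15, -14) [-41.7 289.7] crop [649.7  61.5]
85 (-135, -6) [-62.8 141. ] crop [366.6 195.8]
[-46.1  84.2 290. ]
[-38.2  84.5 288. ]
[-74.5  84.4 142. ]
```

>>> step_arm(
  deltas=[
    {"translation": [0.05,0,1],"rot": [-0.001,0.001,0]},
    {"translation": [0.05,0,2],"rot": [-0.001,0.001,0]},
    {"translation": [0.05,0,3],"rot": [-0.001,0.001,0]},
    {"translation": [0.05,0,3.8],"rot": [-0.001,0.001,0]},
    {"translation": [0.05,0,4.2],"rot": [-0.001,0.001,0]},
    {"translation": [0.05,0,4.2],"rot": [-0.001,0.001,0]},
    {"translation": [0.05,0,4.2],"rot": [-0.001,0.001,0]},
    {"translation": [0.05,0,4.2],"rot": [-0.001,0.001,0]},
  ],
)

```text
clock: 11.72
eef_pos: [512.3, -148.6, 428.0]
tcp_rot: [3.141, 0.0, 1.504]
contact_force: [-0.0, -0.5, -2.2]
opening: 0.12
```

Run:
```python
from h import *
f=grab('wrist','w8'); g=grab('scene','s8')
cv2.imwrite('pics/w8b.png',cv2.resize(f['image'][:,:,::-1],(800,600)))
cv2.imwrite('pics/s8b.png',cv2.resize(g['image'][100:240,140:320,::-1],None,fx=4.2,fy=4.2,interpolation=cv2.INTER_CUBIC))
plan([512,-148.1,470],down(np.radians(86.2)))
s=readout.sense();print(s['clock'],s['contact_force'],s['opening'],s['wrist_torque'])
```

```text
pos [ 512.2 -148.5  427.9] rpy [3.1413e+00 2.0000e-04 1.5039e+00] | delta cm [ 0.042 -0.022 -4.215] rot [ 0.0003  0.0002 -0.0006]
11.825 [ 0.44614614 -0.57291998 -3.4026493 ] 0.11824948879336541 [ 0.00886432 -0.02600511 -0.00178387]
```

View pics/w8b.png

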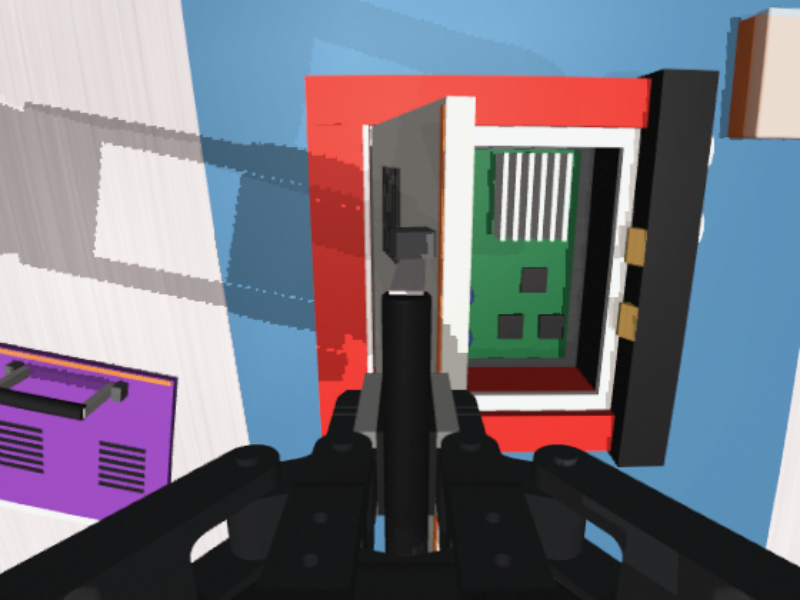

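View pics/s8b.png

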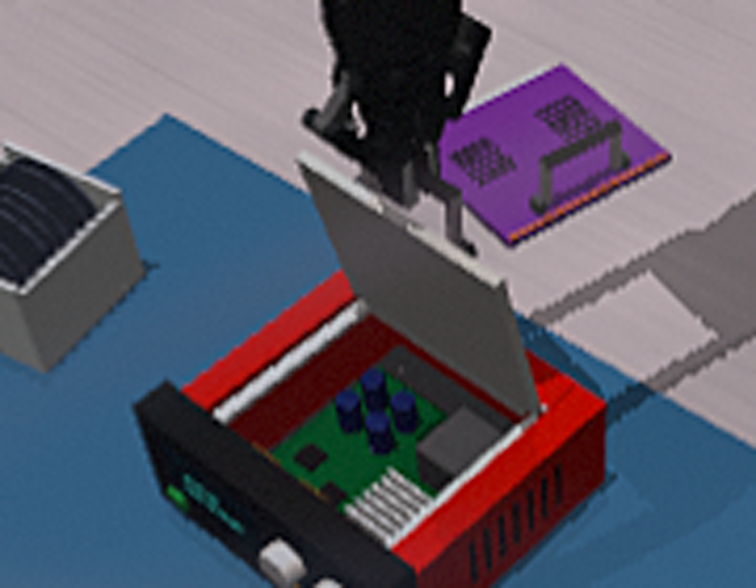

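>>> step_arm(
  deltas=[
    {"translation": [0.03,0,0.15],"rot": [0,0,0]},
    {"translation": [0.03,0,0.3],"rot": [0,0,0]},
    {"translation": [0.03,0,0.45],"rot": [0,0,0]},
    {"translation": [0.03,0,0.6],"rot": [0,0,0]},
    {"translation": [0.03,0,0.6],"rot": [0,0,0]},
  ],
)

```text
clock: 12.45
eef_pos: [512.2, -148.2, 421.4]
tcp_rot: [-3.141, 0.0, 1.504]
contact_force: [-1.2, -0.1, -2.7]
opening: 0.12
```

>>> step_arm(
  deltas=[
    {"translation": [0,0,0.1],"rot": [0,0,0]},
    {"translation": [0,0,0.2],"rot": [0,0,0]},
    {"translation": [0,0,0.3],"rot": [0,0,0]},
    {"translation": [0,0,0.3],"rot": [0,0,0]},
  ],
)

```text
clock: 12.95
eef_pos: [512.2, -148.2, 418.5]
tcp_rot: [-3.141, 0.0, 1.504]
contact_force: [-0.6, -0.2, -3.7]
opening: 0.122
```

>>> step_arm(
  deltas=[
    {"translation": [0,0,0.1],"rot": [0,0,0]},
    {"translation": [0,0,0.2],"rot": [0,0,0]},
    {"translation": [0,0,0.3],"rot": [0,0,0]},
    {"translation": [0,0,0.3],"rot": [0,0,0]},
  ],
)

```text
clock: 13.45
eef_pos: [512.5, -148.2, 416.1]
tcp_rot: [3.14, 0.0, 1.504]
contact_force: [0.6, 0.7, 1.3]
opening: 0.119
```

>>> step_arm(
  deltas=[
    {"translation": [0,0.7,0.1],"rot": [0,0,0]},
    {"translation": [0,1.4,0.2],"rot": [0,0,0]},
    {"translation": [0,2.1,0.38],"rot": [0,0,0]},
    {"translation": [0,2.8,0.6],"rot": [0,0,0]},
    {"translation": [0,3.5,0.85],"rot": [0,0,0]},
    {"translation": [0,4.2,1.13],"rot": [0,0,0]},
    {"translation": [0,4.2,1.13],"rot": [0,0,0]},
    {"translation": [0,4.2,1.13],"rot": [0,0,0]},
  ],
)

```text
clock: 14.45
eef_pos: [554.4, -151.1, 404.4]
tcp_rot: [3.141, 0.0, 1.504]
contact_force: [3.8, 1.0, 4.8]
opening: 0.122
```

Run:
```python
from h import *
f=grab('wrist','w9'); g=grab('scene','s9')
cv2.imwrite('pics/w9b.png',cv2.resize(f['image'][:,:,::-1],(800,600)))
cv2.imwrite('pics/s9b.png',cv2.resize(g['image'][100:240,140:320,::-1],None,fx=4.2,fy=4.2,interpolation=cv2.INTER_CUBIC))
s=readout.sense();print(s['clock'],s['eef_pos'],s['tcp_rot'],s['contact_force'],s['opening'],s['wrist_torque'])
```

```text
14.55 [ 554.17969854 -151.07350449  404.46706634] [3.14117187e+00 1.83721718e-04 1.50388890e+00] [ 3.04378377 -0.35991068  4.74682604] 0.12262242879805219 [ 0.15469943 -0.67375137 -0.04417953]
```

View pics/w9b.png

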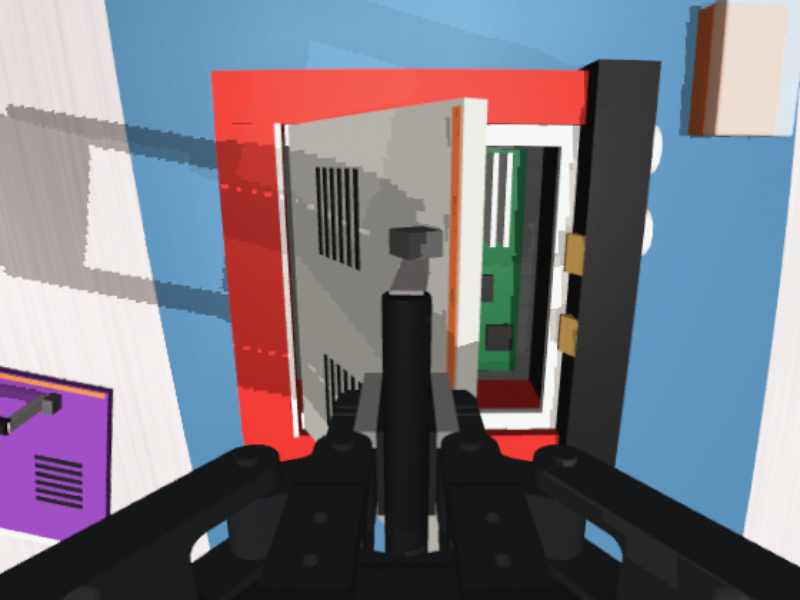

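View pics/s9b.png

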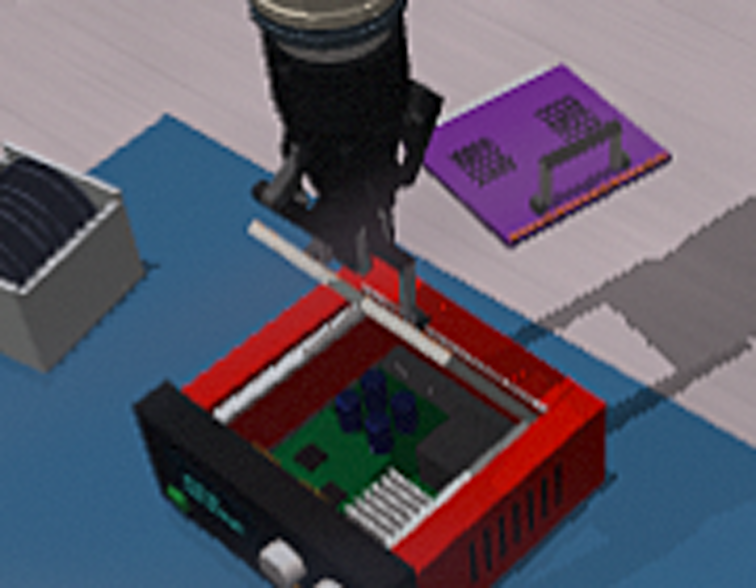

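>>> step_arm(
  deltas=[
    {"translation": [0,0.9,0.4],"rot": [0,0,0]},
    {"translation": [0,1.6,0.8],"rot": [0,0,0]},
    {"translation": [0,2.2,1.15],"rot": [0,0,0]},
    {"translation": [0,2.8,1.6],"rot": [0,0,0]},
    {"translation": [0,3.4,2.1],"rot": [0,0,0]},
    {"translation": [0,4,2.64],"rot": [0,0,0]},
    {"translation": [0,4,2.64],"rot": [0,0,0]},
    {"translation": [0,4,2.64],"rot": [0,0,0]},
  ],
)

```text
clock: 15.55
eef_pos: [593.5, -153.7, 377.3]
tcp_rot: [-3.14, -0.0, 1.504]
contact_force: [-0.1, -0.1, -2.3]
opening: 0.125
```

Run:
```python
from h import *
f=grab('wrist','w10'); g=grab('scene','s10')
cv2.imwrite('pics/w10b.png',cv2.resize(f['image'][:,:,::-1],(800,600)))
cv2.imwrite('pics/s10b.png',cv2.resize(g['image'][100:240,140:320,::-1],None,fx=4.2,fy=4.2,interpolation=cv2.INTER_CUBIC))
s=readout.sense();print(s['clock'],s['eef_pos'],s['tcp_rot'],s['contact_force'],s['opening'],s['wrist_torque'])
```

```text
15.65 [ 593.47151575 -153.69318305  377.58853109] [-3.13999802e+00  4.82868400e-06  1.50390432e+00] [-0.46085664  0.36155919 -2.4034361 ] 0.12206517259465238 [-0.00464433  0.03895338 -0.01464737]
```

View pics/w10b.png

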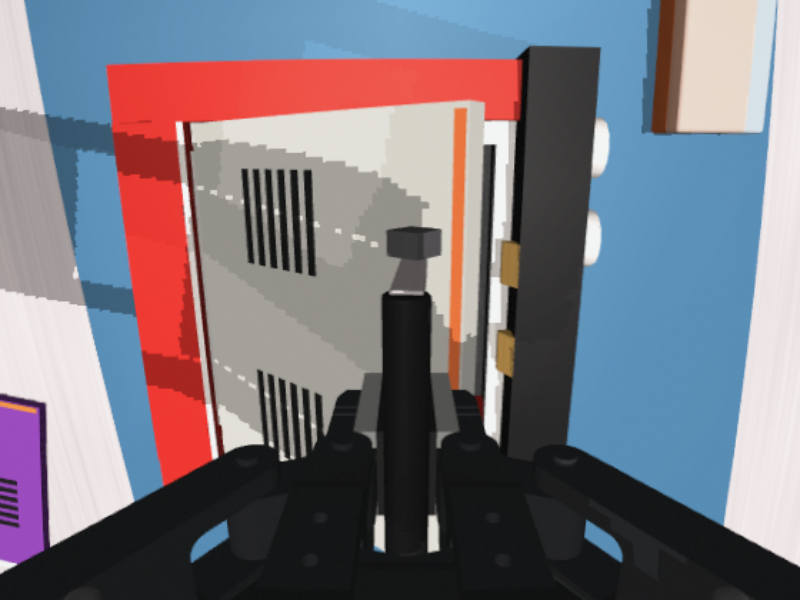

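View pics/s10b.png

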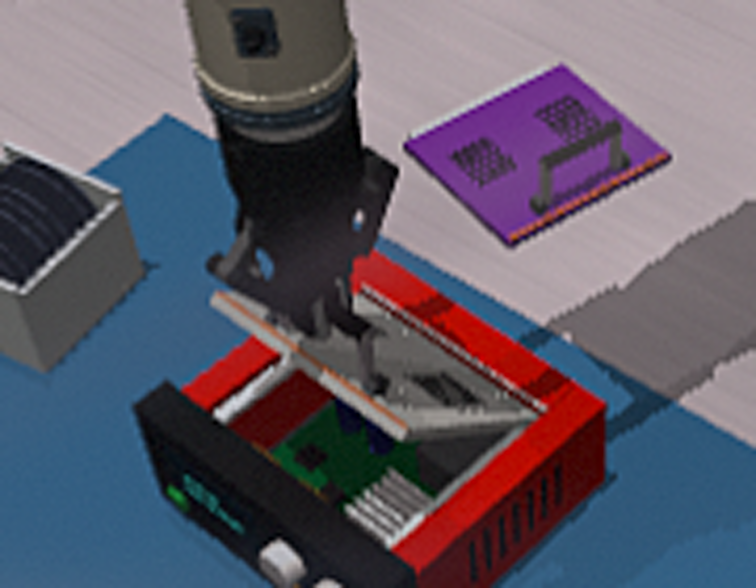

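>>> step_arm(
  deltas=[
    {"translation": [0,0.5,0.5],"rot": [0,0,0]},
    {"translation": [0,1.0,1.15],"rot": [0,0,0]},
    {"translation": [0,1.5,1.8],"rot": [0,0,0]},
    {"translation": [0,1.95,2.5],"rot": [0,0,0]},
    {"translation": [0,2.3,3.2],"rot": [0,0,0]},
    {"translation": [0,2.6,3.8],"rot": [0,0,0]},
    {"translation": [0,2.6,3.8],"rot": [0,0,0]},
    {"translation": [0,2.6,3.8],"rot": [0,0,0]},
  ],
)

```text
clock: 16.65
eef_pos: [619.7, -155.4, 339.8]
tcp_rot: [-3.141, 0.0, 1.504]
contact_force: [-1.2, -0.5, -2.4]
opening: 0.125
```

Run:
```python
from h import *
f=grab('wrist','w11'); g=grab('scene','s11')
cv2.imwrite('pics/w11b.png',cv2.resize(f['image'][:,:,::-1],(800,600)))
cv2.imwrite('pics/s11b.png',cv2.resize(g['image'][100:240,140:320,::-1],None,fx=4.2,fy=4.2,interpolation=cv2.INTER_CUBIC))
s=readout.sense();print(s['clock'],s['eef_pos'],s['tcp_rot'],s['contact_force'],s['opening'],s['wrist_torque'])
```

```text
16.75 [ 619.64174057 -155.44689313  339.93974734] [-3.14085495e+00  5.43396315e-05  1.50387347e+00] [-0.33497131 -0.17510473 -1.87948343] 0.11868060498391217 [-0.01299507  0.02262039 -0.01933008]
```

View pics/w11b.png

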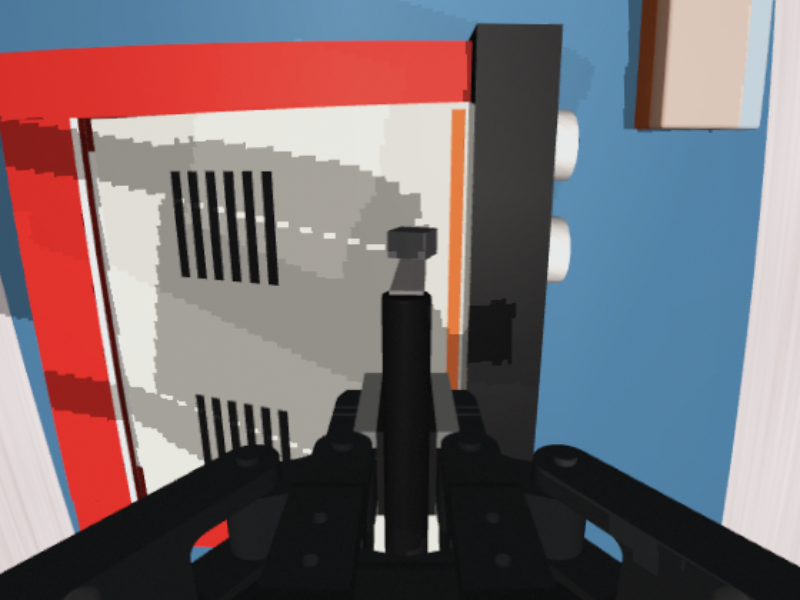

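View pics/s11b.png

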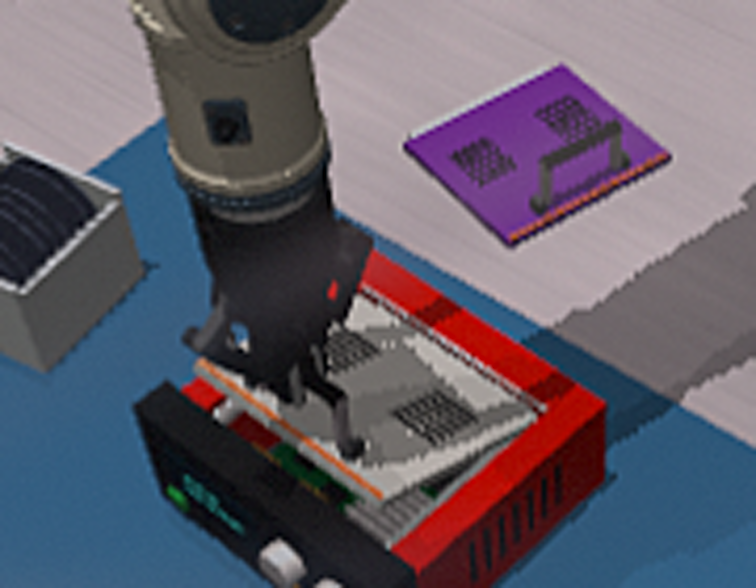

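>>> step_arm(
  deltas=[
    {"translation": [0,-0.1,0],"rot": [0,0,0]},
    {"translation": [0,-0.2,0],"rot": [0,0,0]},
    {"translation": [0,-0.3,0],"rot": [0,0,0]},
    {"translation": [0,-0.4,0],"rot": [0,0,0]},
    {"translation": [0,-0.4,0],"rot": [0,0,0]},
  ],
)

```text
clock: 17.38
eef_pos: [615.9, -155.2, 340.0]
tcp_rot: [-3.142, 0.0, 1.504]
contact_force: [0.6, 0.5, -1.0]
opening: 0.119
```

>>> step_arm(
  deltas=[
    {"translation": [0,-0.1,0],"rot": [0,0,0]},
    {"translation": [0,-0.2,0],"rot": [0,0,0]},
    {"translation": [0,-0.2,0],"rot": [0,0,0]},
  ],
)

```text
clock: 17.75
eef_pos: [614.2, -155.1, 340.2]
tcp_rot: [3.141, 0.0, 1.504]
contact_force: [3.7, -0.3, -0.4]
opening: 0.12
```

Run:
```python
from h import *
f=grab('wrist','w12')
cv2.imwrite('pics/w12b.png',cv2.resize(f['image'][:,:,::-1],(800,600)))
s=readout.sense();print(s['clock'],s['eef_pos'],s['tcp_rot'],s['contact_force'],s['opening'],s['wrist_torque'])
```

```text
17.8 [ 614.22497921 -155.0761369   340.17128068] [3.14063479e+00 1.74362898e-04 1.50388332e+00] [ 3.40006102  0.74082657 -0.58729946] 0.12425010619707745 [ 0.05574282 -0.64483467  0.036163  ]
```

View pics/w12b.png

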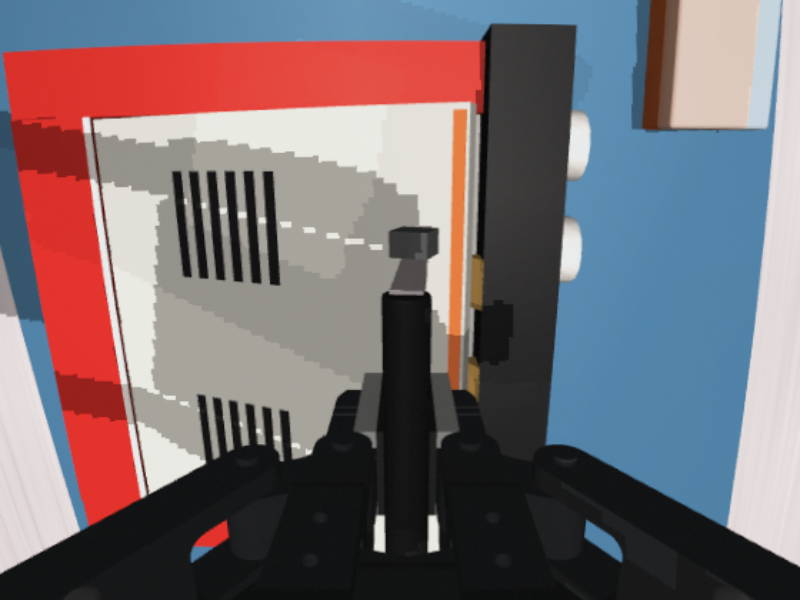

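>>> step_arm(
  deltas=[
    {"translation": [0,0.25,0.5],"rot": [0,0,0]},
    {"translation": [0,0.5,1.0],"rot": [0,0,0]},
    {"translation": [0,0.65,1.5],"rot": [0,0,0]},
    {"translation": [0,0.8,2.0],"rot": [0,0,0]},
    {"translation": [0,0.9,2.5],"rot": [0,0,0]},
    {"translation": [0,0.97,2.85],"rot": [0,0,0]},
    {"translation": [0,0.97,2.85],"rot": [0,0,0]},
    {"translation": [0,0.97,2.85],"rot": [0,0,0]},
  ],
)

```text
clock: 18.8
eef_pos: [623.4, -155.7, 311.4]
tcp_rot: [-3.141, 0.0, 1.504]
contact_force: [-0.2, 1.0, -2.4]
opening: 0.118
```

Run:
```python
from h import *
f=grab('wrist','w13');g=grab('scene','s13')
cv2.imwrite('pics/w13b.png',cv2.resize(f['image'][:,:,::-1],(800,600)))
cv2.imwrite('pics/s13b.png',cv2.resize(g['image'][100:240,140:320,::-1],None,fx=4.2,fy=4.2,interpolation=cv2.INTER_CUBIC))
s=readout.sense();print(s['clock'],s['eef_pos'],s['tcp_rot'],s['contact_force'],s['opening'],s['wrist_torque'])
```

```text
18.9 [ 623.40241499 -155.66531179  311.41234296] [-3.14090555e+00  4.10772795e-06  1.50391753e+00] [-1.20931268  1.31306483 -1.27065159] 0.1244239403883814 [0.09851367 0.2187219  0.00858991]
```

View pics/w13b.png

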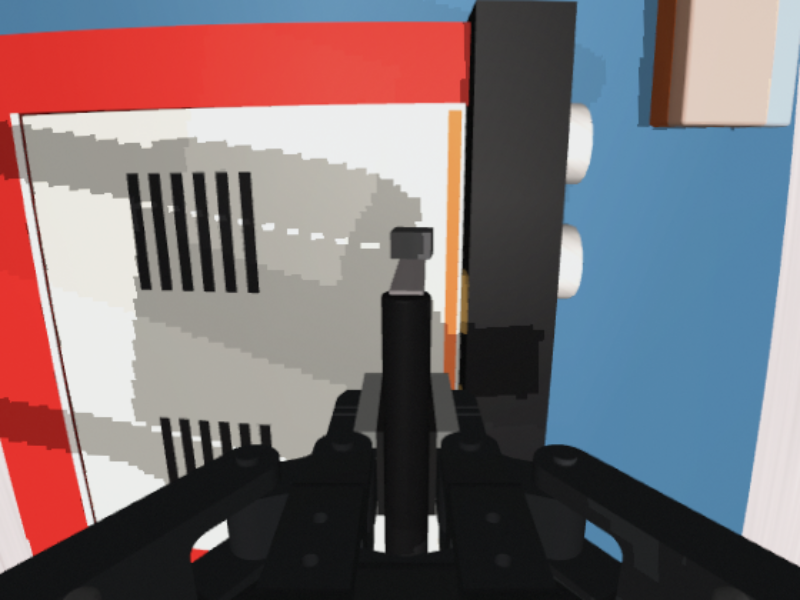

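View pics/s13b.png

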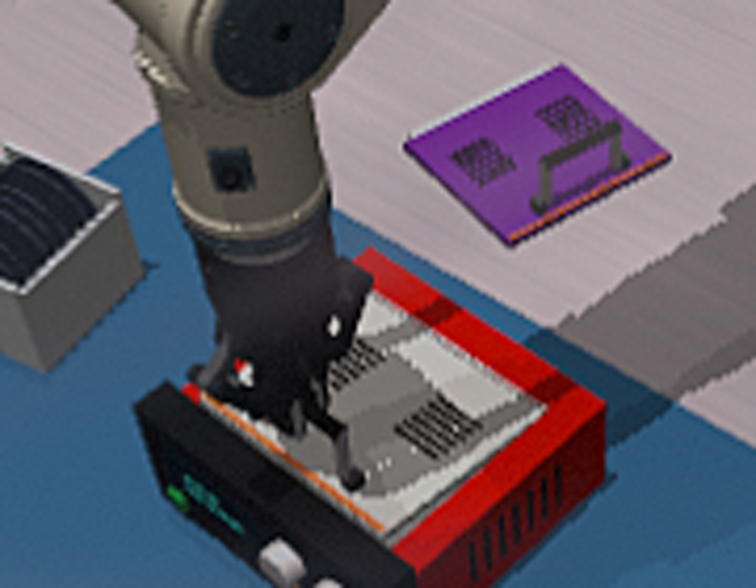

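>>> step_arm(
  deltas=[
    {"translation": [0,0.03,0.2],"rot": [0,0,0]},
    {"translation": [0,0.05,0.4],"rot": [0,0,0]},
    {"translation": [0,0.07,0.6],"rot": [0,0,0]},
    {"translation": [0,0.07,0.6],"rot": [0,0,0]},
  ],
)

```text
clock: 19.4
eef_pos: [624.5, -155.8, 305.3]
tcp_rot: [3.141, 0.0, 1.504]
contact_force: [-0.6, 1.2, -0.0]
opening: 0.123
```

>>> step_arm(
  deltas=[
    {"translation": [0,0.02,0.2],"rot": [0,0,0]},
    {"translation": [0,0.04,0.4],"rot": [0,0,0]},
    {"translation": [0,0.04,0.4],"rot": [0,0,0]},
  ],
)

```text
clock: 19.77
eef_pos: [624.7, -155.8, 301.0]
tcp_rot: [-3.141, 0.0, 1.504]
contact_force: [2.1, 0.9, -2.8]
opening: 0.122
```

Run:
```python
from h import *
f=grab('wrist','w14')
cv2.imwrite('pics/w14b.png',cv2.resize(f['image'][:,:,::-1],(800,600)))
s=readout.sense();print(s['clock'],s['eef_pos'],s['tcp_rot'],s['contact_force'],s['opening'],s['wrist_torque'])
```

```text
19.825 [ 624.74975357 -155.76016472  300.97395813] [-3.14128931e+00  1.71441924e-05  1.50388362e+00] [ 1.83317152  0.44853912 -3.09665935] 0.12094265233926373 [ 0.05879114 -0.28701739 -0.02328282]
```

View pics/w14b.png

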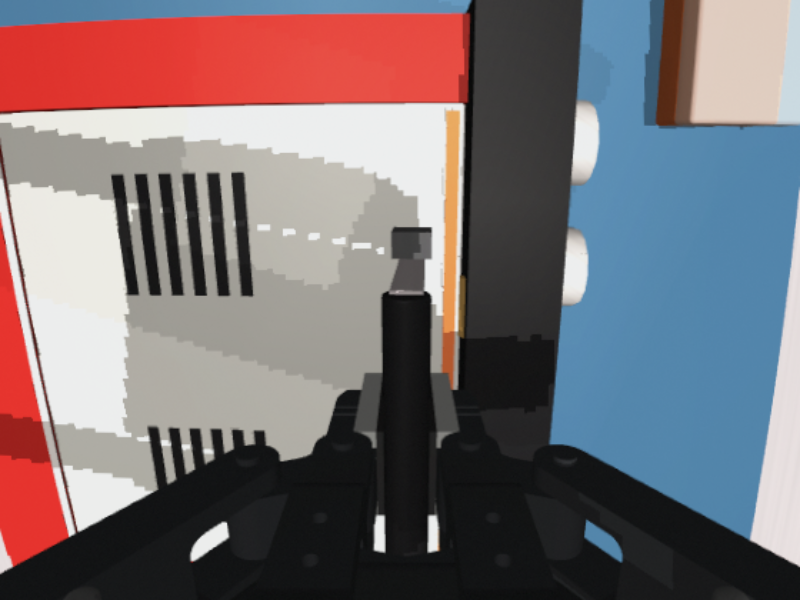

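>>> step_arm(
  deltas=[
    {"translation": [0,0.02,0.2],"rot": [0,0,0]},
    {"translation": [0,0.03,0.4],"rot": [0,0,0]},
    {"translation": [0,0.03,0.4],"rot": [0,0,0]},
  ],
)

```text
clock: 20.2
eef_pos: [625.0, -155.8, 297.2]
tcp_rot: [-3.141, 0.0, 1.504]
contact_force: [1.2, 0.6, -2.5]
opening: 0.118
```

>>> step_arm(
  deltas=[
    {"translation": [0,0,0.1],"rot": [0,0,0]},
    {"translation": [0,0,0.2],"rot": [0,0,0]},
    {"translation": [0,0,0.2],"rot": [0,0,0]},
  ],
)

```text
clock: 20.58
eef_pos: [625.1, -155.8, 295.3]
tcp_rot: [3.142, 0.0, 1.504]
contact_force: [1.7, 0.8, -1.9]
opening: 0.119
```

Run:
```python
from h import *
f=grab('wrist','w15');g=grab('scene','s15')
cv2.imwrite('pics/w15b.png',cv2.resize(f['image'][:,:,::-1],(800,600)))
cv2.imwrite('pics/s15b.png',cv2.resize(g['image'][100:240,140:320,::-1],None,fx=4.2,fy=4.2,interpolation=cv2.INTER_CUBIC))
s=readout.sense();print(s['clock'],s['eef_pos'],s['contact_force'],s['wrist_torque'])
```

```text
20.675 [ 625.07416287 -155.85478     295.36155295] [ 1.40517322  0.49485555 -0.86396995] [ 0.06804862 -0.25581638 -0.03619373]
```

View pics/w15b.png

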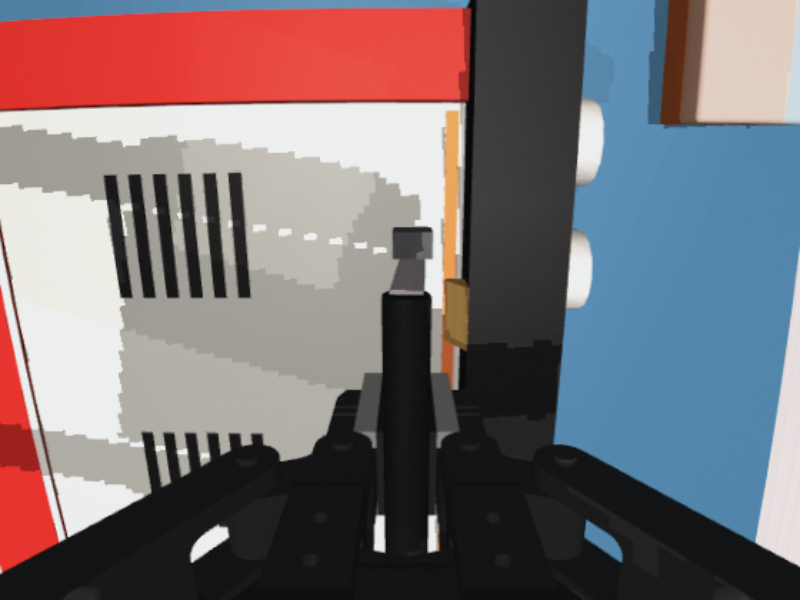

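View pics/s15b.png

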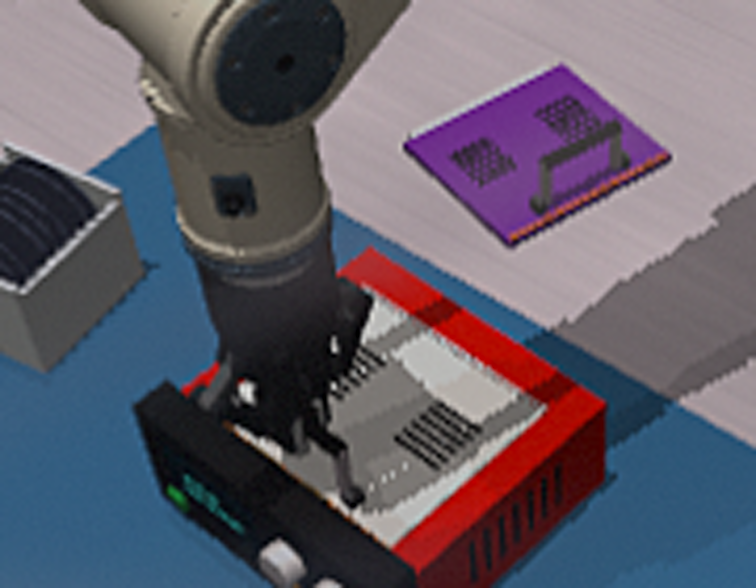

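Catch A has sprung out over the stripe at (457,313); B is hidden behind the gripper. I'll press on gently to feel the seat.

>>> step_arm(
  deltas=[
    {"translation": [0,0,0.1],"rot": [0,0,0]},
    {"translation": [0,0,0.2],"rot": [0,0,0]},
    {"translation": [0,0,0.2],"rot": [0,0,0]},
  ],
)

```text
clock: 21.05
eef_pos: [625.4, -155.9, 295.2]
tcp_rot: [3.14, 0.0, 1.504]
contact_force: [-2.4, 2.8, 13.3]
opening: 0.122
```

>>> step_arm(
  deltas=[
    {"translation": [0,0,0.1],"rot": [0,0,0]},
    {"translation": [0,0,0.1],"rot": [0,0,0]},
    {"translation": [0,0,0.1],"rot": [0,0,0]},
  ],
)

```text
clock: 21.42
eef_pos: [625.6, -155.9, 295.2]
tcp_rot: [3.139, 0.0, 1.504]
contact_force: [-3.9, 3.5, 19.4]
opening: 0.122
```

>>> step_arm(
  deltas=[
    {"translation": [0,0,-0.25],"rot": [0,0,0]},
    {"translation": [0,0,-0.25],"rot": [0,0,0]},
  ],
)

```text
clock: 21.68
eef_pos: [625.1, -155.9, 295.3]
tcp_rot: [3.141, 0.0, 1.504]
contact_force: [-1.3, 0.8, 6.3]
opening: 0.124
```

>>> step_arm(
  deltas=[
    {"translation": [0,0,0],"rot": [0,0,0]},
    {"translation": [0,0,0],"rot": [0,0,0]},
    {"translation": [0,0,0],"rot": [0,0,0]},
    {"translation": [0,0,0],"rot": [0,0,0]},
    {"translation": [0,0,0],"rot": [0,0,0]},
    {"translation": [0,0,0],"rot": [0,0,0]},
  ],
  grip=120,
)

```text
clock: 22.42
eef_pos: [625.0, -155.8, 294.9]
tcp_rot: [-3.141, 0.0, 1.504]
contact_force: [0.0, 0.0, 0.2]
opening: 0.53
```

>>> step_arm(
  deltas=[
    {"translation": [0,0,-1],"rot": [0,0,0]},
    {"translation": [0,0,-3],"rot": [0,0,0]},
    {"translation": [0,0,-6],"rot": [0,0,0]},
    {"translation": [0,0,-10],"rot": [0,0,0]},
    {"translation": [0,0,-14],"rot": [0,0,0]},
    {"translation": [0,0,-18],"rot": [0,0,0]},
    {"translation": [0,0,-19],"rot": [0,0,0]},
    {"translation": [0,0,-19],"rot": [0,0,0]},
  ],
)

```text
clock: 23.42
eef_pos: [624.9, -155.7, 486.2]
tcp_rot: [3.14, 0.0, 1.504]
contact_force: [-0.9, 0.2, -0.1]
opening: 0.529
```

Run:
```python
from h import *
f=grab('wrist','w16');g=grab('scene','s16');t=grab('top','t16')
cv2.imwrite('pics/w16b.png',cv2.resize(f['image'][:,:,::-1],(800,600)))
cv2.imwrite('pics/s16b.png',g['image'][:,:,::-1])
s=readout.sense();print(s['clock'],s['eef_pos'],s['contact_force'],s['wrist_torque'],s['opening'])
```

```text
23.575 [ 624.68601889 -155.70150138  483.51247406] [-0.31270361  0.18902331 -0.3036479 ] [ 0.00606351 -0.01698446 -0.03555788] 0.5276026163174861
```

View pics/w16b.png

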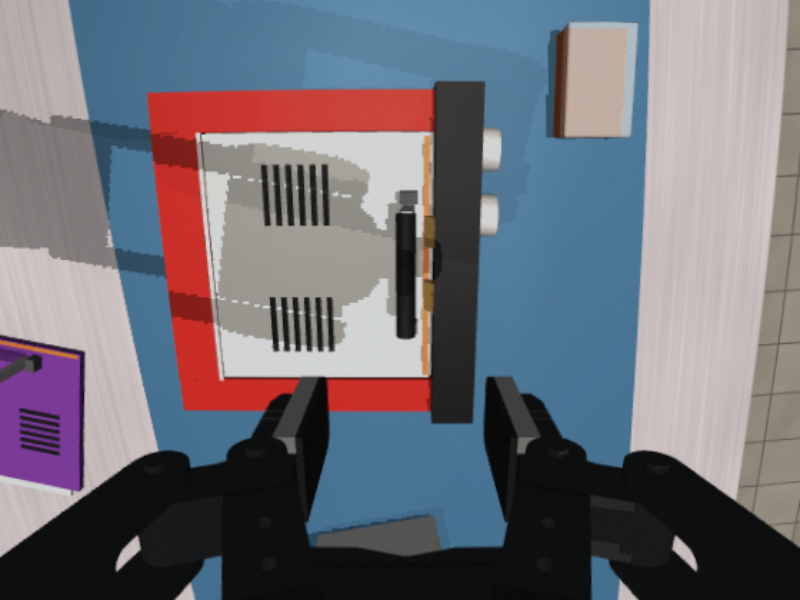

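View pics/s16b.png

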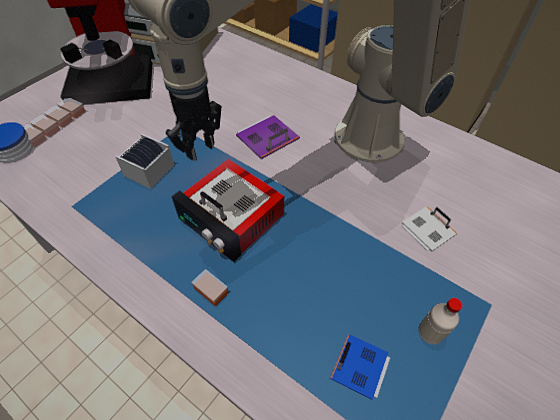

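Both catches show brass over the orange stripe at (430,230) and (428,294). I'll check how far out they are and the panel's fit in close-up.

Run:
```python
from h import *
a=load('w16')['image'][80:275,265:345,::-1]; b=load('w16')['image'][85:275,130:200,::-1]
cv2.imwrite('pics/c16.png',np.hstack([cv2.resize(a,(245,600),interpolation=cv2.INTER_CUBIC)]+[cv2.resize(b,(220,600),interpolation=cv2.INTER_CUBIC)]+[cv2.resize(a[60:145,20:50],(212,600),interpolation=cv2.INTER_CUBIC)]))
f=load('w16');O=np.array([568.8,-152,0]);c,s=np.cos(np.radians(-3.8)),np.sin(np.radians(-3.8))
W=lambda X,Y,Z:O+np.array([c*X-s*Y,s*X+c*Y,Z])
def C(p): d=p-O;return np.array([c*d[0]+s*d[1],-s*d[0]+c*d[1],p[2]]).round(1)
for Y in (22,-22):
    print('pred nose tip out/back',proj(f,W(69.3,Y,100)).round(1),proj(f,W(75.3,Y,100)).round(1))
from con import *
for k,p,q,z,ch in (('front',(433,140),(429,205),96,(1,1,1)),('front2',(428,320),(426,372),96,(1,1,1)),('rear',(205,140),(223,375),96,(1,1,1)),('y-',(230,378),(420,378),96,(0,1,1)),('y+',(210,133),(420,132),96,(0,1,1))):
    A,B,r=L(f,p,q,z,ch,3);print(k,r.round(2),C(A),C(B))
```

```text
pred nose tip out/back [296.9 161.5] [303.2 161.5]
pred nose tip out/back [296.4 206.4] [302.6 206.4]
front 0.15 [74.6 30.2 96. ] [74.9 85.2 96. ]
front2 0.08 [ 73.9 -96.5  96. ] [ 75.1 -31.3  96. ]
rear 0.28 [-75.6  59.5  96. ] [-75.6   2.2  96. ]
y- 0.05 [-33.1 -84.4  96. ] [ 29.5 -84.3  96. ]
y+ 0.22 [-22.8  85.6  96. ] [32.5 85.7 96. ]
```

View pics/c16.png

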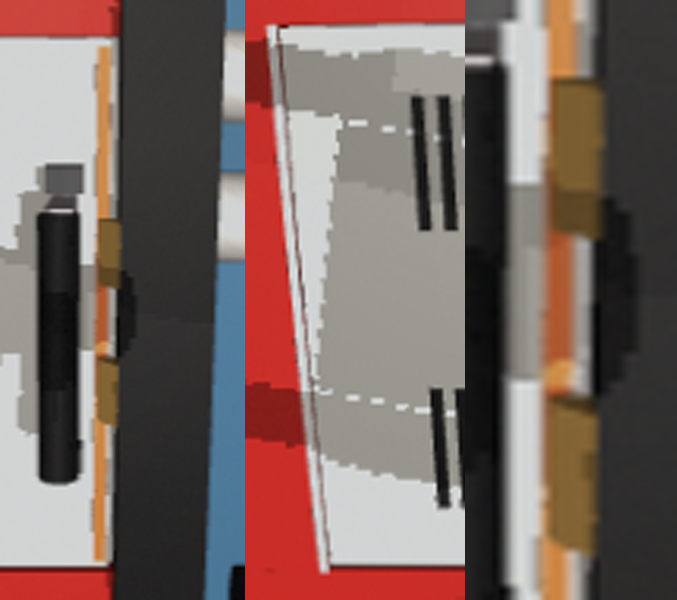

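Both catch noses sit where the fully-out prediction puts them (a 297.3 px against 296.9, b 296.6 against 296.4). I'll check the bystanders, then hand in.

Run:
```python
from h import *
a=load('scene0')['image'].astype(int);b=load('s16')['image'].astype(int);d=np.abs(a-b).max(2)
for n,(x0,x1,y0,y1) in {'carrier':(115,178,130,190),'chip':(190,232,265,308),'bottle':(415,465,295,348)}.items():
    print(n,(d[y0:y1,x0:x1]>40).mean().round(3))
s=readout.sense();print(s['clock'],s['contact_force'].round(1),s['opening'])
print(ticket.sign_off())
```

```text
carrier 0.039
chip 0.0
bottle 0.0
23.575 [-0.3  0.2 -0.3] 0.5276026163174861
the job is handed in; nothing more can be done
None
```

The panel is back on the controller, and I handed the job in at about 23.6 s of the 64 s allowed. `ticket.sign_off()` gives no verdict, so the checks below are my own.

**What I did:**
- I gripped the large light-grey panel by its bail and carried it hanging to the controller.
- I set its rear corners on the side ledges, leaned it down to about 20° and pushed it back until the shoulder met the lip. That push read about 3.5 N, with the tongue an estimated 8 mm under the lip.
- I then lowered the free edge past the catches, pressed it home at about 19 N on the tool, let go and backed off.

**Last checks:**
- **Panel:** In the final wrist picture it looks flat. Its edges are at x -75.6 to about +74.7 mm and y -84.4 to +85.6 mm in the controller frame. That matches the board's 150 x 170 mm and implies the tongue is about 10 mm under the lip. The height at the press-down matched the seated height (TCP 295.2 mm against 295.3 expected).
- **Catches:** Both noses lie over the orange stripe where a fully-out nose should appear, to within half a pixel (about 0.5 mm).
- **Tool:** It is clear of everything and reads about 0 N.
- **Bottle and chip box:** Their parts of the scene picture are unchanged from the start.
- **Carrier:** About 4% of the pixels in its part of the picture changed. I took this to be the arm and its shadow nearby, because nothing went near the carrier, but I did not confirm it separately.

**One thing that disagreed:** The roughly 10 N expected from pushing the catches back never showed in the readings between steps. The edge probably passed the noses during the moves.

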